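Sort look-alike reagent bottles by weight

TASK

The three white bottles in the slanted rack look alike, but some are full and some are empty: lift each one out and judge it by its weight. Stand the full ones upright in the shallow steel tray for the fridge and the empty ones upright in the deep tub for wash-up, setting them down gently rather than dropping them. Leave the brown glass bottle in the rack and the other things on the bench where they are.

Things in the scene. Friction and masses are not known exactly. Their poses are not given: they have to be found in the camera images.
- bottle_a_mid (a point): Sealed opaque white plastic bottle, one of three look-alikes: round body 60 mm across and 80 mm high, sloping shoulder, ribbed grey screw cap 40 mm across and 28 mm high, 128 mm tall in all. Starts in a rack compartment, leaning 30 degrees. This point is on its axis half-way up, 64 mm from its underside; z runs from underside to cap, the cap's middle being 50 mm farther along z.
- bottle_b_mid (a point): Sealed opaque white plastic bottle, one of three look-alikes: round body 60 mm across and 80 mm high, sloping shoulder, ribbed grey screw cap 40 mm across and 28 mm high, 128 mm tall in all. Starts in a rack compartment, leaning 30 degrees. This point is on its axis half-way up, 64 mm from its underside; z runs from underside to cap, the cap's middle being 50 mm farther along z.
- bottle_c_mid (a point): Sealed opaque white plastic bottle, one of three look-alikes: round body 60 mm across and 80 mm high, sloping shoulder, ribbed grey screw cap 40 mm across and 28 mm high, 128 mm tall in all. Starts in a rack compartment, leaning 30 degrees. This point is on its axis half-way up, 64 mm from its underside; z runs from underside to cap, the cap's middle being 50 mm farther along z.
- bottle_a: The same bottle as bottle_a_mid; origin at the centre of its underside, z towards the cap. A full bottle weighs about 300 g, an empty one about 46 g (up to 15 percent more or less); nothing but the weight tells them apart, and neither the name nor the compartment says which is which.
- bottle_b: The same bottle as bottle_b_mid; origin at the centre of its underside, z towards the cap. A full bottle weighs about 300 g, an empty one about 46 g (up to 15 percent more or less); nothing but the weight tells them apart, and neither the name nor the compartment says which is which.
- bottle_c: The same bottle as bottle_c_mid; origin at the centre of its underside, z towards the cap. A full bottle weighs about 300 g, an empty one about 46 g (up to 15 percent more or less); nothing but the weight tells them apart, and neither the name nor the compartment says which is which.
- rack: Fixed aluminium bottle rack, 300 mm wide: four open-topped compartments in a row along its y at 74 mm pitch, 68 mm square inside, about 65 mm deep, tilted 30 degrees so that the caps lean to its -x (robot) side; a bottle must be drawn some 70 mm along its own axis to come clear. Origin on the bench under the bin's middle; cap middles 133 mm above the bench, 62 mm to -x of it.
- steel_tray: Fixed shallow stainless-steel tray for the full bottles (it goes back to the fridge), 260 mm (its x) by 130 mm (its y), walls 4 mm thick and only 22 mm high, inner floor 4 mm above the bench; origin under its centre, on the bench.
- tub: Fixed deep grey plastic tub for the empty bottles (it goes to wash-up), 260 mm (its x) by 130 mm (its y), walls 4 mm thick and 75 mm high, inner floor 4 mm above the bench; origin under its centre, on the bench. It and the steel tray swap places from one start to the next.
- amber_mid (a point): Brown glass bottle with a narrow black cap, 58 mm in diameter and 100 mm tall, standing in the fourth compartment of the rack; the point is on its axis half-way up. A bystander, to be left where it is.
- timer: Small white lab timer lying flat, 62 x 68 x 20 mm, in front of the rack; origin at the centre of its underside. A bystander, to be left where it is.
- marker: Felt marker with a black cap lying flat, 135 mm long and 14 mm thick, between the rack and the trays on the robot's side; origin at the middle of its underside. A bystander, to be left where it is.
- mouse: Black computer mouse, 105 x 60 x 32 mm, in front of the rack; origin at the centre of its underside. A bystander, to be left where it is.
- beaker: Empty glass beaker, 70 mm in diameter and 95 mm tall, on the far side, between the rack and the trays; origin at the centre of its underside. A bystander, to be left where it is.
Mind the look-alikes: they are no part of the job. What is shaped like the bottle_b but green, turquoise or yellow is not meant.

How it is judged:
At the end, for the whole second after the job is handed in: Every full bottle (one that rests on its tray with over 1.4 N) stands on the floor of the shallow steel tray and every empty one (under 1.4 N) on the floor of the deep tub, wholly inside the walls, upright within 0.10 rad (6 degrees), at rest (under 0.02 m/s) and released (((angle between bottle_a_mid's own z axis and vertical below 0.1 rad and linear speed of bottle_a below 0.02 m/s and x of bottle_a_mid in the frame of steel_tray between -0.1 and 0.1 m and y of bottle_a_mid in the frame of steel_tray between -0.035 and 0.035 m and z of bottle_a_mid in the frame of steel_tray between 0.06 and 0.076 m and contact force between bottle_a and steel_tray above 1.4 N) or (angle between bottle_a_mid's own z axis and vertical below 0.1 rad and linear speed of bottle_a below 0.02 m/s and x of bottle_a_mid in the frame of tub between -0.1 and 0.1 m and y of bottle_a_mid in the frame of tub between -0.035 and 0.035 m and z of bottle_a_mid in the frame of tub between 0.06 and 0.076 m and contact force between bottle_a and tub below 1.4 N)) and ((angle between bottle_b_mid's own z axis and vertical below 0.1 rad and linear speed of bottle_b below 0.02 m/s and x of bottle_b_mid in the frame of steel_tray between -0.1 and 0.1 m and y of bottle_b_mid in the frame of steel_tray between -0.035 and 0.035 m and z of bottle_b_mid in the frame of steel_tray between 0.06 and 0.076 m and contact force between bottle_b and steel_tray above 1.4 N) or (angle between bottle_b_mid's own z axis and vertical below 0.1 rad and linear speed of bottle_b below 0.02 m/s and x of bottle_b_mid in the frame of tub between -0.1 and 0.1 m and y of bottle_b_mid in the frame of tub between -0.035 and 0.035 m and z of bottle_b_mid in the frame of tub between 0.06 and 0.076 m and contact force between bottle_b and tub below 1.4 N)) and ((angle between bottle_c_mid's own z axis and vertical below 0.1 rad and linear speed of bottle_c below 0.02 m/s and x of bottle_c_mid in the frame of steel_tray between -0.1 and 0.1 m and y of bottle_c_mid in the frame of steel_tray between -0.035 and 0.035 m and z of bottle_c_mid in the frame of steel_tray between 0.06 and 0.076 m and contact force between bottle_c and steel_tray above 1.4 N) or (angle between bottle_c_mid's own z axis and vertical below 0.1 rad and linear speed of bottle_c below 0.02 m/s and x of bottle_c_mid in the frame of tub between -0.1 and 0.1 m and y of bottle_c_mid in the frame of tub between -0.035 and 0.035 m and z of bottle_c_mid in the frame of tub between 0.06 and 0.076 m and contact force between bottle_c and tub below 1.4 N))); the robot touches nothing.
It fails at once if a white bottle is dropped: it falls faster than 0.6 m/s (about 20 mm of free fall) with nothing holding it ((linear speed of bottle_a above 0.6 m/s and contact force between bottle_a and anything else below 0.02 N) or (linear speed of bottle_b above 0.6 m/s and contact force between bottle_b and anything else below 0.02 N) or (linear speed of bottle_c above 0.6 m/s and contact force between bottle_c and anything else below 0.02 N)).
It fails at once if the amber bottle is moved by more than 20 mm (distance of amber_mid from where it was at the start of the episode above 0.02 m).
It fails at once if a bystander on the bench (timer, marker, mouse, beaker) is moved by more than 30 mm (distance of any of timer, marker, mouse, beaker from where it was at the start of the episode above 0.03 m).
It also fails if it takes over 72 s, if anything falls off the work surface, if the arm or the gripper's body presses on something with over 40 N, if the wrist force passes 120 N, or if a joint passes its speed limit or range.

ROBOT

A 6-joint arm with a two-finger parallel gripper is mounted at the origin on the work surface. World frame = base frame: x ahead of the robot, y to its left, z up, the work surface at z = 0. Lengths are in m, angles in rad, forces in N, time in s.
With the tool pointing down it reaches from about 0.275 to 1 m from the base axis. Payload 8.4 kg.
Tool frame: the origin (TCP) lies between the finger pads; the fingertips stand 25 mm ahead of it and the grasp point (between the pads) lies 6 mm ahead of it (bot.nose_length is the distance from the TCP to the fingertips, in m); z points along the fingers, x is the direction in which the jaws open and shut, and the axes are right-handed (so a half turn about z gives the same grasp; the last joint's range is limited). The gripper opens to 85 mm and grips with 20 to 120 N. Pads are 22 mm wide; open, the fingers measure 114 mm over their backs; the gripper's body (76 mm by 85 mm) begins 54 mm behind the grasp point. The pads swing forward as they close: fully open they stand 13 mm farther back than shut.
Start: joints at [1.284, 0.353, 1.633, -0, 1.155, -0.002], TCP at [0.176, 0.6, 0.236] pointing down, gripper open.
Joint ranges: [-2.63, 2.63], [-0.92, 2.1], [0.06, 2.66], [-1.3, 4.44], [0, 2.69], [-3.02, 3.02]. Speed limits (rad/s): [2.22, 2.22, 2.79, 3.14, 3.14, 3.14].

INTERFACE

Orientations are given as a unit quaternion [w, x, y, z].
In Python, from bench import bot, vision gives the robot as it stands.
- The arm moves only by the tool move_arm, never from a script. Its argument "steps" is one flat list of numbers, 5 for each row, row after row: the shift along the tool's x, y, z in m, then the turn about the tool's z in degrees, then the closure, from 0 (fully open) to 1 (shut). A call has 1 to 12 rows; each row is the pose to reach, as a shift and turn from the pose commanded when the call began, along the tool's axes at that moment; what a row does not reach only later rows make up. A row lasts 1/10 s, in which the tool goes at most 50 mm and 8.59 degrees, less where a joint would pass 70% of its speed; a pose out of reach is approached as far as the arm can. A call with a gripper value outside its range is refused whole. The fingers move at their own pace and stop on an object; the grip force is fixed at half the most. Time passes only in rows, so rows that repeat a pose let the fingers close. It gives the time, the measured TCP pose, the force and the opening at its end, in the units of the state.
- bot.get_state(): the state, without advancing time (a new reading comes with each control period).
- vision.camera(name): name is "side" or "top" or "wrist"; returns a dict with "color" (480x640x3 uint8, red, green, blue), "range_z" (480x640 float32, m along the optical axis (not along the pixel's ray), 0 where there is no reading), "fx", "fy", "cx", "cy" (pixels), "R" (3x3) and "t" (3): a world point X has camera coordinates R X + t; the wrist camera has in their place "T_tool_cam" (4x4, takes a point from camera to tool coordinates, whose origin is the TCP and whose axes are the tool frame's). Camera axes: x right, y down, z forward; pixel columns grow to the right and rows downward; lengths in m; the calibration is good to about 2 mm. A picture is of the moment at which its call begins: read the wrist's pose just before it.
- bot.finish_job(): hands the job in, once; it reports no verdict.
The state is a dict: "t": time; "qpos": joint angles; "joint_velocities": joint speeds; "tau": joint torques, N m; "eef_pos": TCP position; "orientation": TCP orientation; "contact_force": force on the tool from outside, world axes, zero at the start; "moment": the same for the moment, N m; "gripper_width": finger opening in m.
Only numpy, scipy, OpenCV 4.12 (cv2) and the standard library are available. Lean on these libraries where they do the work, as an engineer would, in place of code of your own. Each camera call takes 0.05 s, during which the arm holds its last target.

## Working session

There is one attempt and no reset: what is moved stays moved. The work goes in short steps, Python scripts to look and compute and a tool call to move; the robot and the scene stay as the last step left them, time stands still between calls to the robot, and variables do not carry over. Pictures are saved under pics/ and viewed, and the job is handed in when it is done.

Besides the shell and the picture viewer there is one more tool, called after "Request:" by a JSON object that holds its "fn" and its "kwargs". move_arm: Moves the arm, as the interface text tells. Its arguments: {"type":"object","properties":{"steps":{"type":"array","items":{"type":"number"}}},"required":["steps"]}

```bash
ls; mkdir -p pics
python3 - <<'E'
from bench import bot, vision
import cv2
print(bot.get_state())
for n in ("side","top","wrist"):
    c=vision.camera(n); cv2.imwrite(f"pics/{n}0.png",c["color"][:,:,::-1])
    print(n,{k:(v if not hasattr(v,'shape') or v.size<20 else v.shape) for k,v in c.items()})
E
```

```text
pics
{'t': 0.0, 'qpos': array([ 1.28361160e+00,  3.53655072e-01,  1.63415566e+00,  2.02178257e-05,
        1.15523850e+00, -2.41840554e-03]), 'joint_velocities': array([-0.00045167,  0.00030504,  0.00101965, -0.00027632, -0.00040543,
       -0.0003085 ]), 'tau': array([ 1.23670168e-03, -6.05251694e+01, -3.42090297e+01,  1.96454716e-04,
        9.06103291e-03,  1.59944352e-05]), 'eef_pos': array([0.1754478 , 0.59935247, 0.23514816]), 'orientation': array([ 4.27868010e-04,  8.00293809e-01,  5.99607613e-01, -5.89425463e-04]), 'contact_force': array([ 0.04680325, -0.10954169,  0.07746034]), 'moment': array([ 0.01936467, -0.0061195 ,  0.01394184]), 'gripper_width': 0.08509278435087184}
side {'color': (480, 640, 3), 'range_z': (480, 640), 'fx': 450.8884463203825, 'fy': 450.8884463203825, 'cx': 318.9383077706913, 'cy': 241.93741291304892, 'R': array([[ 0.96698992, -0.25432381, -0.01580835],
       [-0.16107095, -0.56199442, -0.81130661],
       [ 0.19745038,  0.78707158, -0.58440712]]), 't': array([-0.41976222,  0.24382387,  0.87538514])}
top {'color': (480, 640, 3), 'range_z': (480, 640), 'fx': 567.186167665181, 'fy': 567.186167665181, 'cx': 325.9483532906573, 'cy': 247.11366161973632, 'R': array([[ 0.01783034, -0.9996979 , -0.01691731],
       [-0.99483004, -0.01604657, -0.10027808],
       [ 0.09997632,  0.01861784, -0.99481562]]), 't': array([0.18313545, 0.49088358, 1.67322046])}
wrist {'color': (480, 640, 3), 'range_z': (480, 640), 'fx': 387.190239811961, 'fy': 387.190239811961, 'cx': 314.19328198434613, 'cy': 237.68611438772393, 'T_tool_cam': array([[ 9.99999230e-01, -2.29826674e-04, -1.21985566e-03,
         1.00149343e-03],
       [ 5.86825302e-04,  9.53491778e-01,  3.01418454e-01,
        -7.68057198e-02],
       [ 1.09384834e-03, -3.01418938e-01,  9.53491179e-01,
        -1.36261965e-01],
       [ 0.00000000e+00,  0.00000000e+00,  0.00000000e+00,
         1.00000000e+00]])}
```

View pics/side0.png

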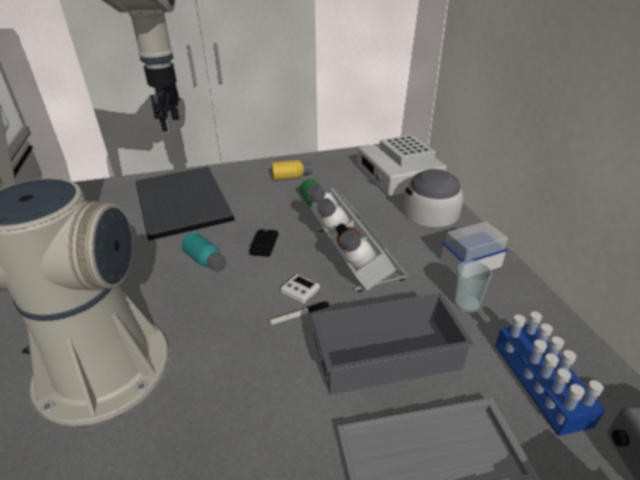

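View pics/top0.png

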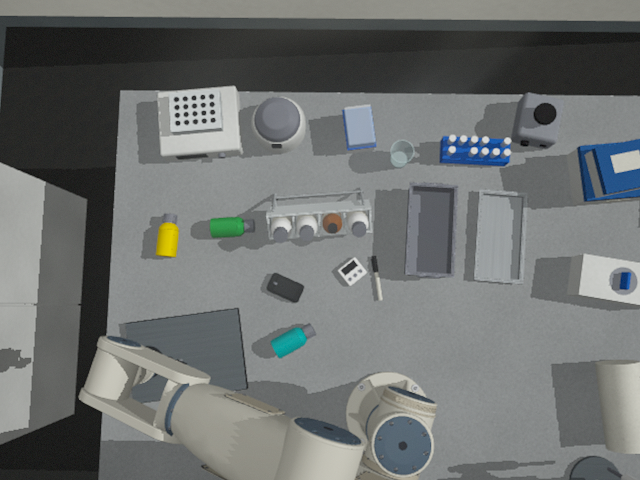

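View pics/wrist0.png

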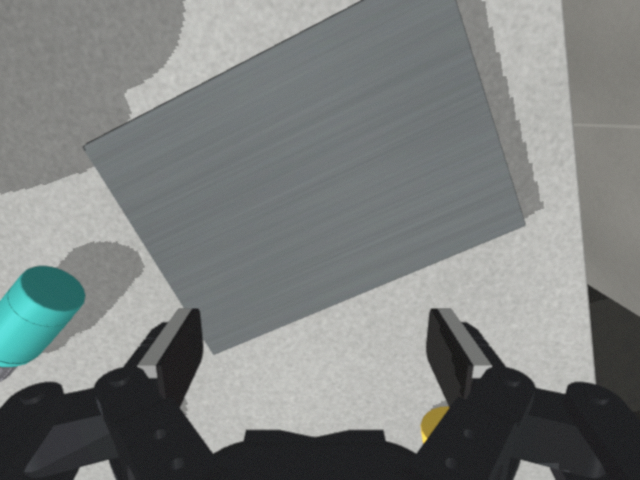

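The side view shows the rack at about (350,240) with the tub near it at (390,340) and the tray below at (430,450). In the top view, white bottles are at about (282,228), (308,228) and (359,226), and amber is at (333,223). The tub is at (430,230) and the steel tray at (498,237). The look-alikes are yellow (168,235), green (230,227) and turquoise (292,341). I'll take enlarged crops next.

```bash
cat > h.py <<'E'
from bench import bot, vision
import cv2, numpy as np
from scipy.spatial.transform import Rotation as Ro
def rot(q): return Ro.from_quat([q[1],q[2],q[3],q[0]]).as_matrix()
def cam(n):
    s=bot.get_state(); c=vision.camera(n)
    if n=="wrist":
        T=np.eye(4);T[:3,:3]=rot(s["orientation"]);T[:3,3]=s["eef_pos"]
        W=T@c["T_tool_cam"]; c["R"]=W[:3,:3].T; c["t"]=-c["R"]@W[:3,3]
    return c
def cloud(c):
    z=c["range_z"]; v,u=np.mgrid[:480,:640]
    P=np.stack([(u-c["cx"])/c["fx"]*z,(v-c["cy"])/c["fy"]*z,z],-1)
    X=(P-c["t"])@c["R"]; X[z<=0]=np.nan
    return X
def proj(c,X):
    p=c["R"]@np.array(X)+c["t"]; return np.array([c["fx"]*p[0]/p[2]+c["cx"],c["fy"]*p[1]/p[2]+c["cy"]])
def save(c,name,box=None,s=1):
    im=c["color"][:,:,::-1]
    if box: im=im[box[1]:box[3],box[0]:box[2]]
    cv2.imwrite(f"pics/{name}.png",cv2.resize(im,None,fx=s,fy=s,interpolation=cv2.INTER_CUBIC))
E
python3 - <<'E'
from h import *
t=cam("top");s=cam("side");np.set_printoptions(precision=4,suppress=True)
save(t,"t1",(250,170,540,300),2.7); save(s,"s1",(280,160,440,300),5)
X=cloud(t);Y=cloud(s)
for p in [(282,228),(308,228),(359,226),(333,223),(430,230),(498,237),(405,230),(457,230),(472,237),(524,237),(350,270),(377,277)]:print("t",p,X[p[1],p[0]])
for p in [(330,207),(350,240),(345,232)]:print("s",p,Y[p[1],p[0]])
# tub/tray by heights
for lo,hi,nm in ((.065,.085,'tub'),(.015,.03,'tray')):
    m=(X[...,2]>lo)&(X[...,2]<hi)&(np.arange(640)[None]>400)&(np.arange(640)[None]<530)&(np.arange(480)[:,None]>175)&(np.arange(480)[:,None]<290)
    pts=X[m]; print(nm,len(pts),cv2.minAreaRect((pts[:,:2]).astype(np.float32)),np.median(pts[:,2]))
E
```

```text
t (282, 228) [0.5284 0.3138 0.1389]
t (308, 228) [0.5282 0.2402 0.1483]
t (359, 226) [0.5358 0.0982 0.1505]
t (333, 223) [0.5488 0.1709 0.1109]
t (430, 230) [ 0.5477 -0.1237  0.0003]
t (498, 237) [ 0.5289 -0.3278  0.0052]
t (405, 230) [ 0.5458 -0.0471  0.0059]
t (457, 230) [ 0.549  -0.2055  0.0002]
t (472, 237) [ 0.5285 -0.2511 -0.0013]
t (524, 237) [ 0.5275 -0.3988  0.0267]
t (350, 270) [0.4208 0.1183 0.0178]
t (377, 277) [0.4015 0.0368 0.0109]
s (330, 207) [0.5232 0.2262 0.1425]
s (350, 240) [0.5258 0.0803 0.1456]
s (345, 232) [0.5245 0.1115 0.1458]
tub 1016 ((0.5391258001327515, -0.1146053895354271), (0.14421361684799194, 0.279197096824646), 87.41644287109375) 0.07423167237328929
tray 1211 ((0.5369632840156555, -0.22537510097026825), (0.358258455991745, 0.2766261696815491), 86.27220916748047) 0.02121627150835941
```

View pics/t1.png

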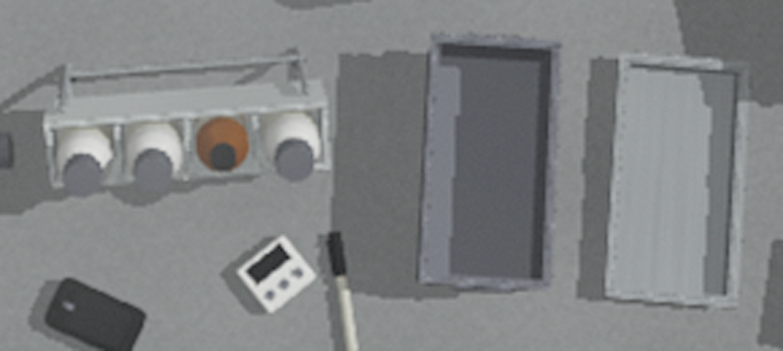

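View pics/s1.png

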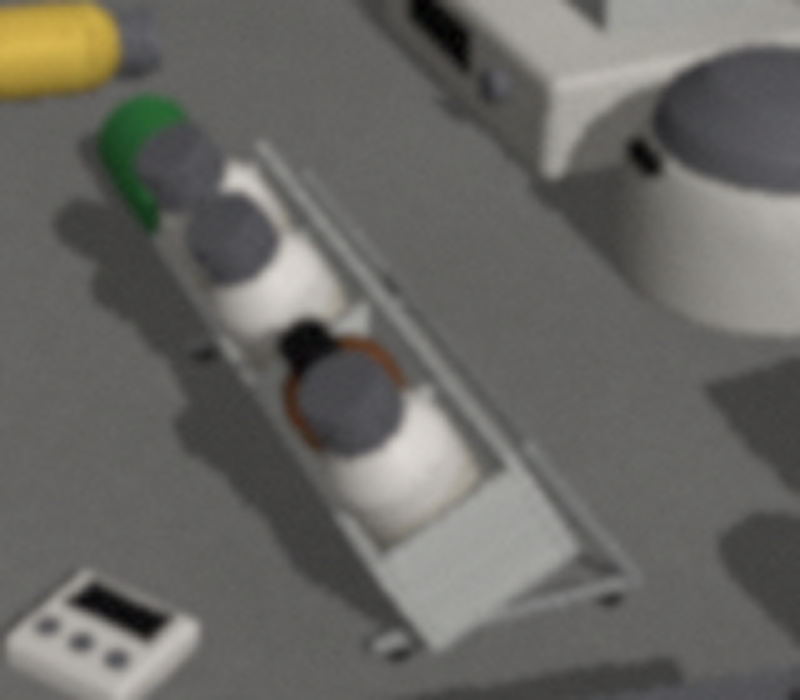

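```bash
cat >> h.py <<'E'
np.set_printoptions(precision=4,suppress=True)
def plan(*targets, yaw=None):
    s=bot.get_state(); R=rot(s["orientation"]); p=s["eef_pos"]
    a=np.degrees(np.arctan2(R[1,0],R[0,0]))
    print("t",s["t"],"pos",p,"yaw(toolx)",a,"zaxis",R[:,2],"F",s["contact_force"],"w",s["gripper_width"])
    for g in targets: print(g,"->",(R.T@(np.array(g)-p))*1000,"mm turn",None if yaw is None else -(yaw-a))
E
python3 - <<'E'
from h import *
plan((.42,.21,.30),yaw=92)
E
```

```text
t 0.25 pos [0.1755 0.5996 0.2355] yaw(toolx) 73.68261722970253 zaxis [-0.0002 -0.0006 -1.    ] F [-0.6221 -0.4732 -0.2724] w 0.08507000787144457
(0.42, 0.21, 0.3) -> [-305.2888  344.0928  -64.2692] mm turn -18.31738277029747
```

Request:
{"fn": "move_arm", "kwargs": {"steps": [-0.03,0.034,-0.03,-2,0,-0.06,0.068,-0.06,-4,0,-0.09,0.102,-0.064,-6,0.3,-0.12,0.136,-0.064,-8,0.3,-0.15,0.17,-0.064,-10,0.3,-0.18,0.204,-0.064,-12,0.3,-0.21,0.238,-0.064,-14,0.3,-0.24,0.272,-0.064,-16,0.3,-0.27,0.306,-0.064,-18.3,0.3,-0.305,0.344,-0.064,-18.3,0.3,-0.305,0.344,-0.064,-18.3,0.3,-0.305,0.344,-0.064,-18.3,0.3]}}

```text
t: 1.45
eef_pos: [0.4205, 0.2095, 0.2999]
orientation: [-0.0, 0.696, 0.718, 0.0]
contact_force: [-1.1, 0.2, -0.5]
gripper_width: 0.06
```

Run:
```python
from h import *
plan((.42,.21,.30),yaw=92)
c=cam("wrist"); save(c,"w1"); X=cloud(c)
m=(X[...,2]>.12)&(X[...,2]<.2)&(X[...,0]>.45)
n,l,st,ce=cv2.connectedComponentsWithStats(m.astype(np.uint8))
for i in range(1,n):
    if st[i,4]>200:
        P=X[l==i]; print(st[i],ce[i],P.min(0),P.max(0),P.mean(0))
```

```text
t 1.45 pos [0.4205 0.2095 0.2999] yaw(toolx) 91.79092429292147 zaxis [-0.0001  0.0003 -1.    ] F [-1.0915  0.1783 -0.484 ] w 0.0600306189552722
(0.42, 0.21, 0.3) -> [ 0.5509 -0.4727 -0.1152] mm turn -0.20907570707852585
[ 414  294   47   47 1130] [440.9549 312.5133] [0.4882 0.2997 0.1208] [0.5232 0.3369 0.1521] [0.5011 0.3208 0.1399]
[ 326  298   48   55 1939] [349.6457 324.8556] [0.4945 0.2232 0.12  ] [0.5561 0.2634 0.1527] [0.5155 0.2435 0.1401]
[ 157  307   44   46 1180] [174.6661 327.3178] [0.5078 0.077  0.1201] [0.5423 0.1105 0.1508] [0.5222 0.0925 0.1404]
```

View pics/w1.png

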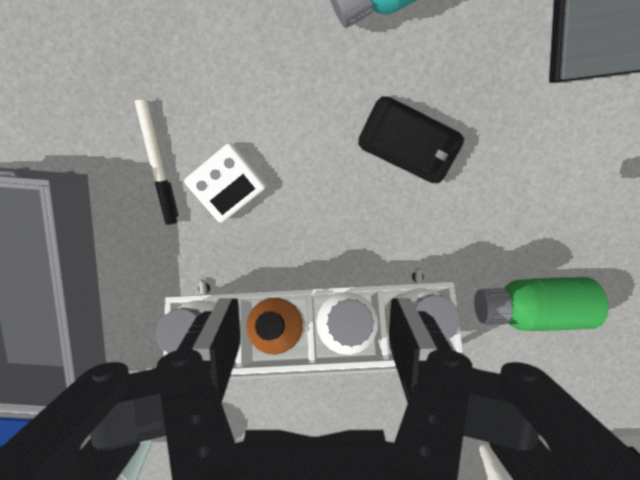

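```bash
cat > caps.py <<'E'
from h import *
def caps(n,psi,ys=((.32,),(.243,),(.095,))):
    c=cam(n); X=cloud(c).reshape(-1,3); X=X[~np.isnan(X[:,0])]
    e1=np.array([np.cos(psi),np.sin(psi),0]);e2=np.array([-np.sin(psi),np.cos(psi),0])
    d=-.5*e1+np.array([0,0,.866]); f=.866*e1+np.array([0,0,.5])
    out=[]
    for (y,) in ys:
        P=X[(abs(X[:,1]-y)<.035)&(X[:,0]>.46)&(X[:,0]<.58)&(X[:,2]>.11)&(X[:,2]<.17)]
        a=P@d; h=np.percentile(a,80); Q=P[abs(a-h)<.003]
        (u,v),r=cv2.minEnclosingCircle(np.c_[Q@f,Q@e2].astype(np.float32))
        ctr=np.median(a[abs(a-h)<.003])*d+u*f+v*e2
        print(n,len(Q),"top",ctr,"r",r,"capmid",ctr-.014*d); out.append(ctr-.014*d)
    o=np.array(out); print(" yaw",np.degrees(np.arctan2(o[0,1]-o[2,1],o[0,0]-o[2,0]))-90)
    return out
if __name__=="__main__":
    for n in("wrist","top","side"): caps(n,np.radians(3.))
E
python3 caps.py
```

```text
wrist 1016 top [0.5043 0.3176 0.142 ] r 0.019845720380544662 capmid [0.5113 0.318  0.1299]
wrist 1700 top [0.5113 0.2436 0.1422] r 0.01992432400584221 capmid [0.5183 0.2439 0.13  ]
wrist 1179 top [0.5245 0.0961 0.1422] r 0.01990712247788906 capmid [0.5315 0.0965 0.1301]
 yaw 5.218223071314512
top 75 top [0.5057 0.3204 0.1446] r 0.019966106861829758 capmid [0.5127 0.3208 0.1324]
top 18 top [0.5388 0.2541 0.1245] r 0.01997818425297737 capmid [0.5458 0.2545 0.1124]
top 93 top [0.524  0.0992 0.1444] r 0.020765213295817375 capmid [0.5309 0.0995 0.1323]
 yaw 4.714412651640856
side 119 top [0.5032 0.3178 0.1448] r 0.02034595049917698 capmid [0.5102 0.3182 0.1327]
side 135 top [0.5097 0.2452 0.1449] r 0.02103777974843979 capmid [0.5167 0.2456 0.1327]
side 188 top [0.5231 0.0966 0.1445] r 0.02043258212506771 capmid [0.5301 0.097  0.1324]
 yaw 5.153247092920395
```

Run:
```python
from h import *
plan((.529,.097,.22),(.529,.097,.1415),yaw=95.1)
```

```text
t 1.65 pos [0.4194 0.2116 0.2998] yaw(toolx) 92.08046228563333 zaxis [-0.0003  0.0002 -1.    ] F [-0.7709  0.9768  0.962 ] w 0.05974587276946587
(0.529, 0.097, 0.22) -> [-118.486   105.3717   79.7695] mm turn -3.0195377143666633
(0.529, 0.097, 0.1415) -> [-118.5042  105.3936  158.2695] mm turn -3.0195377143666633
```

Request:
{"fn": "move_arm", "kwargs": {"steps": [-0.03,0.025,0,-3,0.3,-0.06,0.05,0.01,-3,0.3,-0.09,0.078,0.04,-3,0.3,-0.118,0.105,0.08,-3,0.3,-0.118,0.105,0.08,-3,0.3,-0.118,0.105,0.08,-3,0.3,-0.118,0.105,0.08,-3,0.3]}}

```text
t: 2.35
eef_pos: [0.5289, 0.0975, 0.2206]
orientation: [-0.0, 0.675, 0.738, 0.0]
contact_force: [-0.2, -0.4, 0.9]
gripper_width: 0.0598
```

```bash
cat >> h.py <<'E'
def avg(n=8):
    F=[];P=[];M=[]
    for _ in range(n):
        s=bot.get_state();F.append(s["contact_force"]);P.append(s["eef_pos"]);M.append(s["moment"]); vision.camera("top")
    s=bot.get_state(); print("avg F",np.mean(F,0),"sd",np.std(F,0),"M",np.mean(M,0),"P",np.mean(P,0),"t",s["t"],"w",s["gripper_width"])
E
python3 - <<'E'
from h import *
avg()
plan((.529,.097,.1415),yaw=95.1)
c=cam("wrist"); save(c,"w2")
E
```

```text
avg F [-0.1902  0.2044  0.2114] sd [0.5056 0.3641 0.5457] M [0.0004 0.0183 0.0054] P [0.5291 0.0973 0.221 ] t 2.75 w 0.05986819921240773
t 2.75 pos [0.5291 0.0965 0.2204] yaw(toolx) 95.01414254740301 zaxis [ 0.0009  0.0001 -1.    ] F [-0.1035  0.3267 -0.0325] w 0.05986819921240773
(0.529, 0.097, 0.1415) -> [ 0.4862 -0.0836 78.9231] mm turn -0.08585745259698285
```

View pics/w2.png

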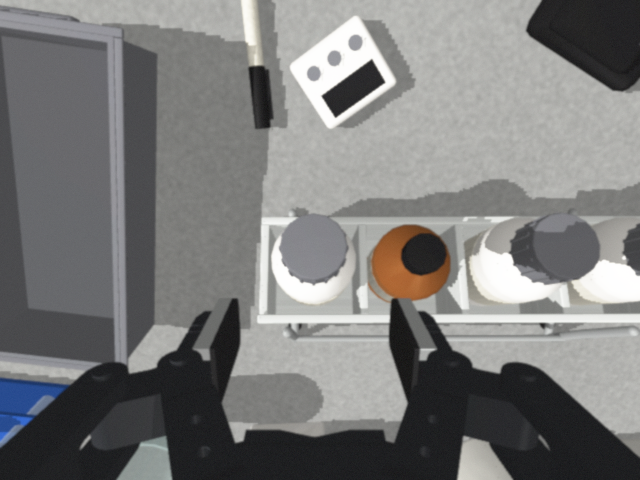

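Cap C is at (314,247), centred between the fingertips at columns 238 and 392. I'll go down and close.

Request:
{"fn": "move_arm", "kwargs": {"steps": [0,0,0.03,0,0.3,0,0,0.055,0,0.3,0,0,0.07,0,0.3,0,0,0.079,0,0.3,0,0,0.079,0,0.3,0,0,0.079,0,1,0,0,0.079,0,1,0,0,0.079,0,1,0,0,0.079,0,1,0,0,0.079,0,1]}}

```text
t: 3.8
eef_pos: [0.5297, 0.0962, 0.1422]
orientation: [0.001, 0.676, 0.737, 0.001]
contact_force: [-2.0, -0.7, 6.4]
gripper_width: 0.0367
```

Run:
```python
from h import *
avg(4)
c=cam("wrist"); save(c,"w3")
```

```text
avg F [-1.7789 -0.6973  6.4446] sd [0.7065 0.1438 0.2285] M [-0.106   0.3067  0.0316] P [0.5297 0.0962 0.1422] t 4.0 w 0.03660203927317216
```

View pics/w3.png

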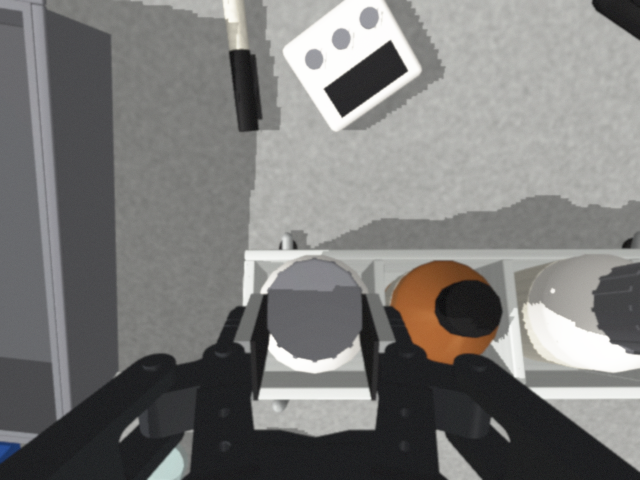

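Request:
{"fn": "move_arm", "kwargs": {"steps": [0,-0.005,-0.0087,0,1,0,-0.01,-0.0173,0,1,0,-0.015,-0.026,0,1,0,-0.02,-0.0346,0,1,0,-0.02,-0.0346,0,1,0,-0.02,-0.0346,0,1]}}

```text
t: 4.65
eef_pos: [0.5092, 0.0945, 0.176]
orientation: [0.0, 0.676, 0.737, 0.0]
contact_force: [1.0, -0.1, -1.9]
gripper_width: 0.0364
```

Run:
```python
from h import *
avg(4)
c=cam("wrist"); save(c,"w4")
c=cam("side"); save(c,"s4",(300,150,440,300),4)
```

```text
avg F [ 1.0687 -0.0608 -1.5331] sd [0.3561 0.5924 0.3725] M [ 0.009  -0.2134  0.005 ] P [0.5092 0.0945 0.1755] t 4.85 w 0.036817773167712245
```

View pics/w4.png

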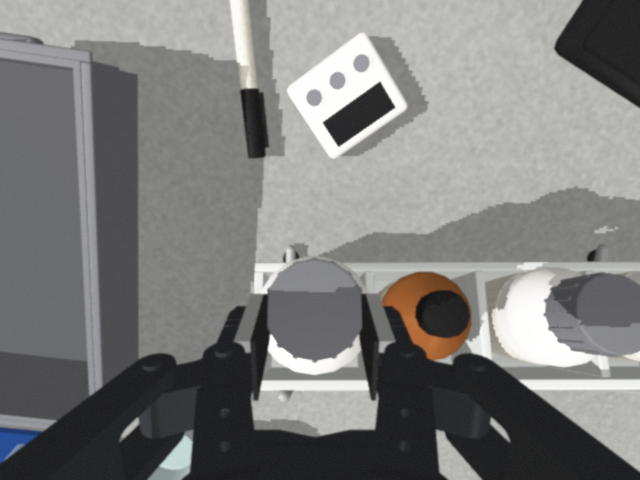

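View pics/s4.png

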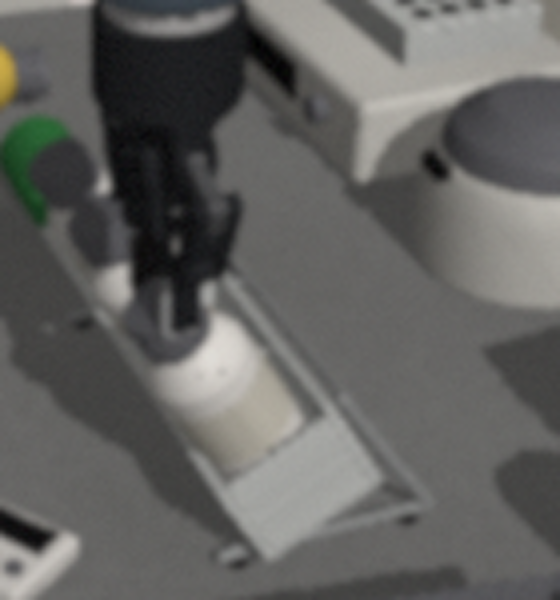

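Request:
{"fn": "move_arm", "kwargs": {"steps": [0,-0.005,-0.0087,0,1,0,-0.01,-0.0173,0,1,0,-0.015,-0.026,0,1,0,-0.02,-0.0346,0,1,0,-0.022,-0.038,0,1,0,-0.022,-0.038,0,1,0,-0.022,-0.038,0,1]}}

```text
t: 5.65
eef_pos: [0.4872, 0.0925, 0.2135]
orientation: [0.0, 0.676, 0.737, 0.0]
contact_force: [-0.4, 0.6, -3.1]
gripper_width: 0.0368
```

Run:
```python
from h import *
avg(6)
c=cam("wrist"); save(c,"w5")
c=cam("side"); save(c,"s5",(300,150,440,300),4)
```

```text
avg F [-0.1286  0.095  -2.5572] sd [0.4432 0.6805 0.4564] M [-0.0092  0.0743  0.0178] P [0.4872 0.0925 0.2132] t 5.95 w 0.036414105563654875
```

View pics/w5.png

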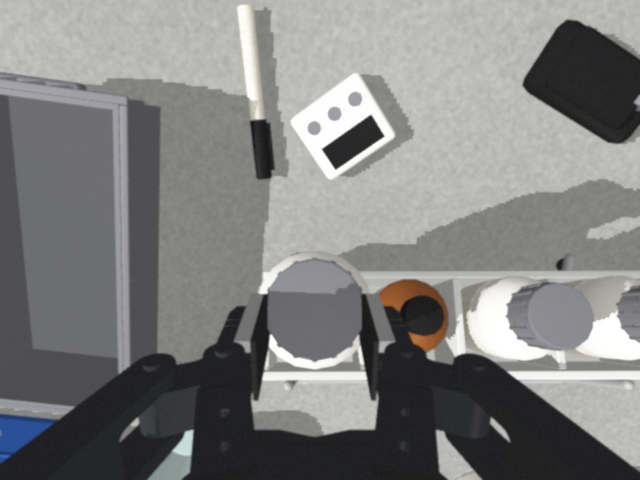

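View pics/s5.png

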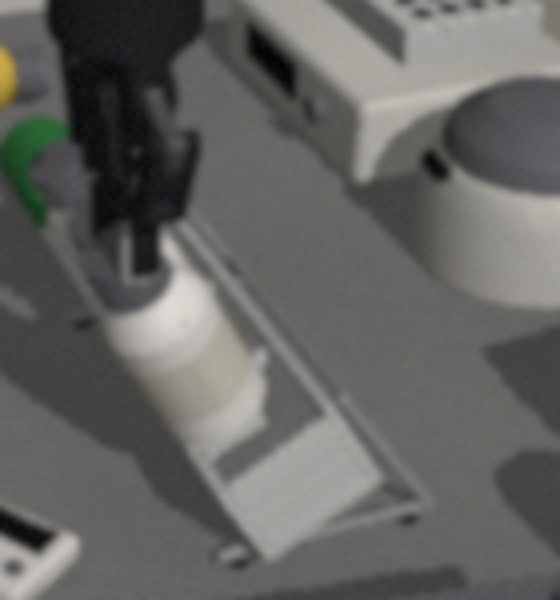

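```bash
cat >> h.py <<'E'
def tilt():
    c=cam("wrist"); X=cloud(c); g=c["color"].astype(int)
    s=bot.get_state(); p=s["eef_pos"]; R=rot(s["orientation"])
    T=(X-p)@R   # tool coords
    m=(abs(T[...,0])<.017)&(T[...,2]>-.03)&(T[...,2]<.03)&(T[...,1]<.02)&(T[...,1]>-.04)&(g.max(-1)<140)
    P=T[m]
    # ransac plane
    best=None;rng=np.random.default_rng(0)
    for _ in range(300):
        a,b,d=P[rng.choice(len(P),3,False)]; n=np.cross(b-a,d-a)
        if np.linalg.norm(n)<1e-9: continue
        n/=np.linalg.norm(n); k=abs((P-a)@n)<.0012
        if best is None or k.sum()>best.sum(): best=k
    Q=P[best]; q=Q.mean(0); n=np.linalg.svd(Q-q)[2][2]; n*=-np.sign(n[2])
    (u,v),r=cv2.minEnclosingCircle(Q[:,:2].astype(np.float32))
    print("cap normal(tool)",n,"tilt",np.degrees(np.arccos(-n[2])),"pitch toward -y",np.degrees(np.arctan2(-n[1],-n[2])),"roll x",np.degrees(np.arctan2(n[0],-n[2])),"n",len(Q),len(P),"centre",q,"ext",Q.min(0),Q.max(0))
E
python3 - <<'E'
from h import *
tilt()
E
```

```text
cap normal(tool) [ 0.0037 -0.4614 -0.8872] tilt 27.475746439919778 pitch toward -y 27.474996233942342 roll x 0.2383133594041922 n 5119 5511 centre [ 0.0007 -0.0008 -0.0022] ext [-0.017  -0.0221 -0.0095] [0.017  0.013  0.0098]
```

Request:
{"fn": "move_arm", "kwargs": {"steps": [0,0.005,-0.003,0,1,0,0.01,0.006,0,1,0,0.015,0.0145,0,1,0,0.02,0.023,0,1,0,0.027,0.023,0,1,0,0.034,0.017,0,1,0,0.042,0.011,0,1,0,0.05,0.006,0,1,0,0.057,0.003,0,1,0,0.064,0.0,0,1,0,0.064,0.0,0,1]}}

```text
t: 7.2
eef_pos: [0.5522, 0.0982, 0.2141]
orientation: [0.0, 0.676, 0.737, 0.001]
contact_force: [-2.1, -0.5, -1.7]
gripper_width: 0.0365
```

Run:
```python
from h import *
avg(2); tilt()
c=cam("wrist"); save(c,"w6")
c=cam("side"); save(c,"s6",(300,150,440,300),4)
```

```text
avg F [-2.1361 -0.5428 -2.2519] sd [0.0495 0.0061 0.5768] M [-0.0665  0.4491 -0.0575] P [0.5519 0.0982 0.214 ] t 7.3 w 0.036314912285886694
cap normal(tool) [-0.0071 -0.142  -0.9898] tilt 8.173448503652285 pitch toward -y 8.163330809524258 roll x -0.4121195400746946 n 4171 5243 centre [ 0.0009 -0.0024 -0.0024] ext [-0.017  -0.0275 -0.0052] [0.017  0.0119 0.0024]
```

View pics/s6.png

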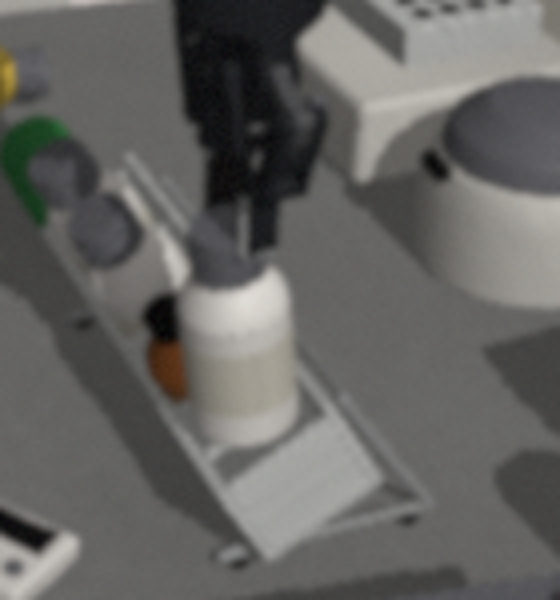

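The rim has turned the bottle from 27° to 8°. I'll carry on with the same motion.

Request:
{"fn": "move_arm", "kwargs": {"steps": [0,0.006,-0.001,0,1,0,0.012,-0.001,0,1,0,0.016,-0.001,0,1,0,0.016,-0.001,0,1]}}

```text
t: 7.85
eef_pos: [0.5675, 0.0995, 0.2143]
orientation: [0.0, 0.676, 0.737, 0.0]
contact_force: [-2.1, -0.0, -1.9]
gripper_width: 0.0366
```

Run:
```python
from h import *
avg(1); tilt()
# tub / tray geometry from top cam
c=cam("top");X=cloud(c)
for nm,lo,hi,ya,yb in (("tub",.068,.082,-.03,-.22),("tray",.016,.03,-.215,-.42)):
    m=(X[...,2]>lo)&(X[...,2]<hi)&(X[...,1]<ya)&(X[...,1]>yb)&(X[...,0]>.36)&(X[...,0]<.72)
    m=cv2.morphologyEx(m.astype(np.uint8),cv2.MORPH_OPEN,np.ones((2,2)))
    n,l,st,ce=cv2.connectedComponentsWithStats(m)
    for i in range(1,n):
        if st[i,4]>40:
            P=X[l==i]; print(nm,st[i],cv2.minAreaRect(P[:,:2].astype(np.float32)),P[:,2].mean())
```

```text
avg F [-2.0921 -0.0496 -1.8562] sd [0. 0. 0.] M [ 0.0011  0.5813 -0.004 ] P [0.5675 0.0995 0.2143] t 7.9 w 0.03650948567749962
cap normal(tool) [-0.0043  0.0059 -1.    ] tilt 0.4180752136640995 pitch toward -y -0.3366115236558808 roll x -0.24795643931860728 n 3877 5585 centre [ 0.001  -0.003  -0.0024] ext [-0.017  -0.0284 -0.0037] [ 0.017   0.0114 -0.0011]
tub [414 184  45  22 205] ((0.6748654246330261, -0.1403706669807434), (0.13544002175331116, 0.07693446427583694), 66.55281829833984) nan
tub [409 194   4  30  86] ((0.606627881526947, -0.0584103986620903), (0.019426604732871056, 0.10008566826581955), 86.99198913574219) 0.051183937599603095
tub [452 207   6  34 110] ((0.5633654594421387, -0.19234666228294373), (0.029639190062880516, 0.11112267524003983), 86.29684448242188) 0.053150521150018566
tub [452 242   4  13  42] ((0.4909602999687195, -0.18785510957241058), (0.025230979546904564, 0.04493990167975426), 88.72305297851562) 0.05132818017532728
tub [419 269  36  10 140] ((0.4077419340610504, -0.1395644247531891), (0.02681168168783188, 0.11798965930938721), 8.913297653198242) 0.0633
[... 356 characters left out ...]
3, -0.4088514447212219), (0.041339900344610214, 0.0321749672293663), 30.492130279541016) 0.016716872000677157
tray [523 209   5  14  57] ((0.5947473049163818, -0.4067848324775696), (0.019845815375447273, 0.04600102826952934), 80.4986572265625) 0.016924961336983856
tray [522 224   5  20  72] ((0.5389722585678101, -0.40468722581863403), (0.02046142891049385, 0.059012506157159805), 85.95872497558594) 0.016973457698625242
tray [520 245   6  30 108] ((0.4634847640991211, -0.39435651898384094), (0.018269654363393784, 0.09014026820659637), 78.25021362304688) nan
tray [483 278  22   6  81] ((0.3970991373062134, -0.3095568120479584), (0.06624073535203934, 0.008238855749368668), 82.62203216552734) nan
```

Run:
```python
from h import *
c=cam("top")
def dep(u,v,z):
    r=c["R"].T@np.array([(u-c["cx"])/c["fx"],(v-c["cy"])/c["fy"],1]); o=-c["R"].T@c["t"]
    return o+r*(z-o[2])/r[2]
for nm,z,px in (("tray",.022,[(620,57),(745,67),(737,303),(608,296)]),("tub",.075,[(432,35),(559,42),(548,286),(420,283)])):
    P=np.array([dep(250+u/2.7,170+v/2.7,z) for u,v in px]); e=np.roll(P,-1,0)-P
    print(nm,P[:,:2].tolist(),"sides",np.linalg.norm(e,axis=1),"c",P.mean(0),"yaw",np.degrees(np.arctan2(*( (P[0]-P[3])[[1,0]]))),np.degrees(np.arctan2(*( (P[1]-P[2])[[1,0]]))))
save(c,"t6",(395,165,545,300),5)
```

```text
tray [[0.665567093615282, -0.26955605652960546], [0.656236644774804, -0.4083355867959352], [0.3928547424357365, -0.39503769460871263], [0.3981311539938065, -0.25393939414874733]] sides [0.1391 0.2637 0.1412 0.2679] c [ 0.5282 -0.3317  0.022 ] yaw -3.341936422027617 -2.890353029456028
tub [[0.6760475360354024, -0.05286416390377158], [0.6702721586410547, -0.19038053371172997], [0.40520507582061577, -0.177284335180537], [0.4060968387905505, -0.040868674171405994]] sides [0.1376 0.2654 0.1364 0.2702] c [ 0.5394 -0.1153  0.075 ] yaw -2.5443131457721346 -2.828518849543198
```

View pics/t6.png

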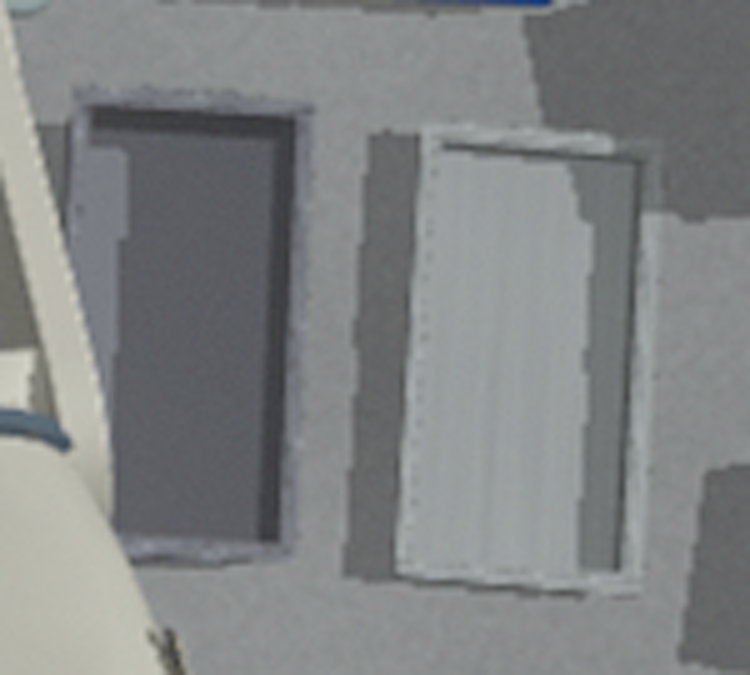

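Run:
```python
from h import *
plan((.5675,.0995,.30),(.611,-.335,.30),(.611,-.335,.1396))
```

```text
t 8.05 pos [0.5667 0.0994 0.2142] yaw(toolx) 94.98081305093125 zaxis [-0.0005 -0.0001 -1.    ] F [-1.4774  0.7245 -3.7388] w 0.0364044444373145
(0.5675, 0.0995, 0.3) -> [  0.0149   0.7548 -85.7882] mm turn None
(0.611, -0.335, 0.3) -> [-436.6211    6.3663  -85.7706] mm turn None
(0.611, -0.335, 0.1396) -> [-436.6136    6.4471   74.6294] mm turn None
```

Request:
{"fn": "move_arm", "kwargs": {"steps": [0,0,-0.02,0,1,0,0,-0.045,0,1,-0.01,0,-0.07,0,1,-0.03,0,-0.085,0,1,-0.065,0,-0.085,0,1,-0.105,0,-0.085,0,1,-0.145,0,-0.085,0,1,-0.185,0,-0.085,0,1,-0.225,0,-0.085,0,1,-0.265,0.002,-0.085,0,1,-0.305,0.004,-0.085,0,1,-0.34,0.006,-0.085,0,1]}}

```text
t: 9.25
eef_pos: [0.6029, -0.2411, 0.2998]
orientation: [0.001, 0.676, 0.737, 0.0]
contact_force: [0.8, 1.7, -2.6]
gripper_width: 0.0361
```

Request:
{"fn": "move_arm", "kwargs": {"steps": [-0.035,0,0,0,1,-0.065,0,0,0,1,-0.085,0,0,0,1,-0.096,0,0,0,1,-0.096,0,0,0,1,-0.096,0,0,0,1,-0.096,0,0,0,1]}}

```text
t: 9.95
eef_pos: [0.6109, -0.333, 0.2996]
orientation: [-0.0, 0.675, 0.738, 0.0]
contact_force: [-0.1, -0.1, -3.2]
gripper_width: 0.0363
```

Run:
```python
from h import *
avg(6); tilt()
c=cam("wrist"); save(c,"w7")
c=cam("side"); save(c,"s7")
plan((.611,-.335,.1396))
```

```text
avg F [-0.1466 -0.3298 -2.9039] sd [0.508  0.2432 0.5884] M [-0.0092  0.0101 -0.0192] P [ 0.6109 -0.3333  0.2997] t 10.25 w 0.03579793769236079
cap normal(tool) [-0.0035 -0.153  -0.9882] tilt 8.801487585829628 pitch toward -y 8.799262004950386 roll x -0.2010692629084138 n 3912 4973 centre [ 0.001  -0.0035 -0.0026] ext [-0.017  -0.0289 -0.0056] [0.017  0.0101 0.0025]
t 10.4 pos [ 0.6108 -0.3343  0.2995] yaw(toolx) 94.98898980695061 zaxis [ 0. -0. -1.] F [-0.1751 -0.292  -2.6367] w 0.03625939324567859
(0.611, -0.335, 0.1396) -> [ -0.7599   0.15   159.9376] mm turn None
```

View pics/w7.png

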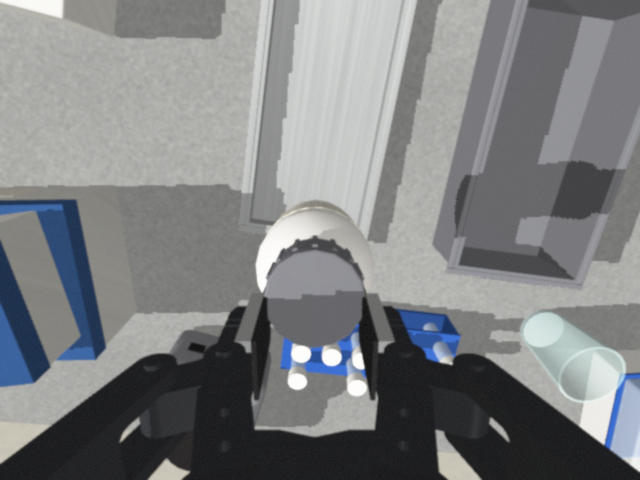

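View pics/s7.png

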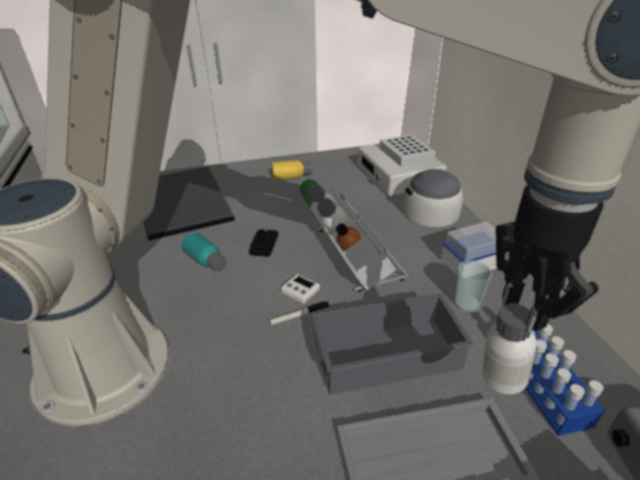

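Run:
```python
from h import *
c=cam("wrist")
def dep(u,v,z):
    r=c["R"].T@np.array([(u-c["cx"])/c["fx"],(v-c["cy"])/c["fy"],1]); o=-c["R"].T@c["t"]
    return o+r*(z-o[2])/r[2]
print("tray",[dep(u,v,.022)[:2] for u,v in [(239,229),(375,240),(416,0),(262,80)]])
print("tub",[dep(u,v,.075)[:2] for u,v in [(450,270),(582,286),(525,0)]])
X=cloud(c);print(X[229,240],X[150,330],X[237,366],X[272,455])
print("bottle bottom proj", proj(c,(.611,-.335,.175)), "tray c",proj(c,(.528,-.332,.004)),"target",proj(c,(.603,-.336,.004)))
```

```text
tray [array([ 0.6619, -0.4134]), array([ 0.6615, -0.2609]), array([ 0.4234, -0.2542]), array([ 0.5056, -0.395 ])]
tub [array([ 0.6701, -0.1919]), array([ 0.6758, -0.0549]), array([ 0.4299, -0.1764])]
[ 0.6624 -0.4127  0.02  ] [ 0.5691 -0.3201  0.002 ] [ 0.6596 -0.2711  0.0198] [ 0.6725 -0.1857  0.0732]
bottle bottom proj [312.383  229.9193] tray c [322.6956 109.6803] target [312.8858 179.816 ]
```

Request:
{"fn": "move_arm", "kwargs": {"steps": [0,-0.005,0.03,0,1,0,-0.012,0.065,0,1,0,-0.02,0.1,0,1,0,-0.02,0.13,0,1,0,-0.02,0.15,0,1,0,-0.02,0.158,0,1,0,-0.02,0.162,0,1,0,-0.02,0.163,0,1,0,-0.02,0.163,0,1]}}

```text
t: 11.35
eef_pos: [0.5916, -0.3365, 0.1377]
orientation: [0.001, 0.676, 0.737, 0.0]
contact_force: [-0.2, 1.1, -2.4]
gripper_width: 0.0361
```

Run:
```python
from h import *
avg(4); tilt()
```

```text
avg F [ 0.1615  0.1747 -2.7145] sd [0.2099 0.6351 0.1865] M [ 0.0105  0.0128 -0.0064] P [ 0.5915 -0.3364  0.1377] t 11.55 w 0.036305448870474426
cap normal(tool) [-0.001  -0.1463 -0.9892] tilt 8.411537826181322 pitch toward -y 8.411362559052627 roll x -0.05508906625926898 n 4222 5269 centre [ 0.001  -0.0038 -0.0027] ext [-0.017  -0.0287 -0.0056] [0.017  0.0107 0.0022]
```

Not in contact yet. I'll lower further while swinging the cap forward.

Request:
{"fn": "move_arm", "kwargs": {"steps": [0,0,0.003,0,1,0,0.002,0.006,0,1,0,0.006,0.0075,0,1,0,0.01,0.0085,0,1,0,0.014,0.0095,0,1,0,0.018,0.01,0,1,0,0.02,0.0105,0,1,0,0.02,0.0105,0,1]}}

```text
t: 12.4
eef_pos: [0.6115, -0.3346, 0.1279]
orientation: [0.001, 0.676, 0.737, 0.0]
contact_force: [-4.5, 2.0, 13.3]
gripper_width: 0.036
```

Run:
```python
from h import *
avg(2); tilt()
c=cam("side"); save(c,"s8",(440,220,600,380),4)
```

```text
avg F [-4.9596  1.6489 13.3535] sd [0.4349 0.3531 0.0325] M [ 0.3754  1.0955 -0.0183] P [ 0.6114 -0.3346  0.1279] t 12.5 w 0.036748398452621914
cap normal(tool) [-0.0056  0.0079 -1.    ] tilt 0.5524876660845468 pitch toward -y -0.45161000777749616 roll x -0.31827568700899656 n 3938 5709 centre [ 0.0008 -0.0034 -0.0024] ext [-0.017  -0.0289 -0.004 ] [ 0.017   0.0113 -0.001 ]
```

View pics/s8.png

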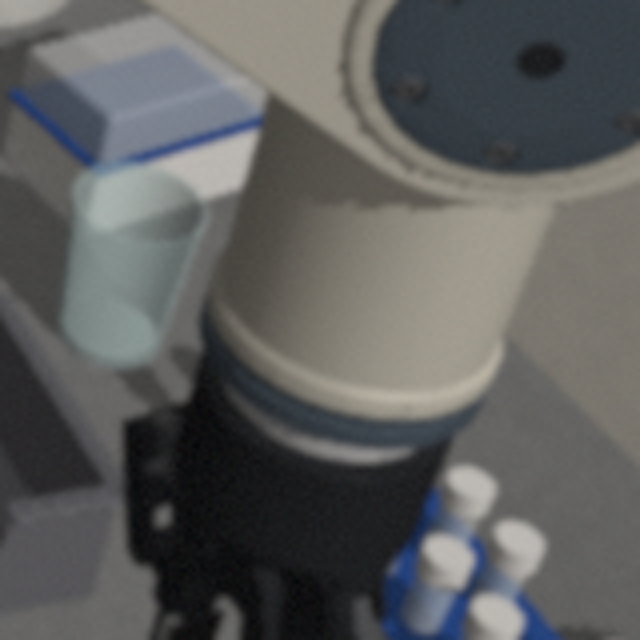

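Request:
{"fn": "move_arm", "kwargs": {"steps": [0,0,-0.001,0,1,0,0,-0.001,0,0.3,0,0,-0.001,0,0.3,0,0,-0.001,0,0.3,0,0,-0.03,0,0.3,0,0,-0.07,0,0.3,0,0,-0.115,0,0.3,0,0,-0.16,0,0.3,0.03,-0.02,-0.18,0,0.3,0.06,-0.03,-0.18,0,0.3]}}

```text
t: 13.6
eef_pos: [0.5763, -0.2779, 0.3099]
orientation: [0.003, 0.676, 0.737, 0.001]
contact_force: [0.7, -0.8, 0.1]
gripper_width: 0.0596
```

Run:
```python
from h import *
c=cam("wrist"); save(c,"w9")
X=cloud(c); m=(X[...,2]>.09)&(X[...,2]<.16)&(abs(X[...,0]-.605)<.06)&(abs(X[...,1]+.335)<.06)
P=X[m]; T=P[P[:,2]>np.percentile(P[:,2],60)]; print(T.mean(0),np.ptp(T,0),T[:,2].max())
print(cv2.minEnclosingCircle(T[abs(T[:,2]-np.median(T[:,2]))<.004][:,:2].astype(np.float32)))
plan((.516,.244,.22),(.516,.244,.1415),yaw=95.1)
```

```text
[ 0.6037 -0.334   0.1304] [0.0386 0.0384 0.0026] 0.1323060009920387
((0.6041224598884583, -0.33394119143486023), 0.01969907619059086)
t 13.65 pos [ 0.574  -0.2732  0.3081] yaw(toolx) 94.98119295685635 zaxis [ 0.0016  0.0013 -1.    ] F [-0.0792  2.1157 -1.0472] w 0.05945294455647763
(0.516, 0.244, 0.22) -> [520.1518 -13.073   88.6546] mm turn -0.1188070431436472
(0.516, 0.244, 0.1415) -> [520.064  -13.2067 167.1544] mm turn -0.1188070431436472
```

View pics/w9.png

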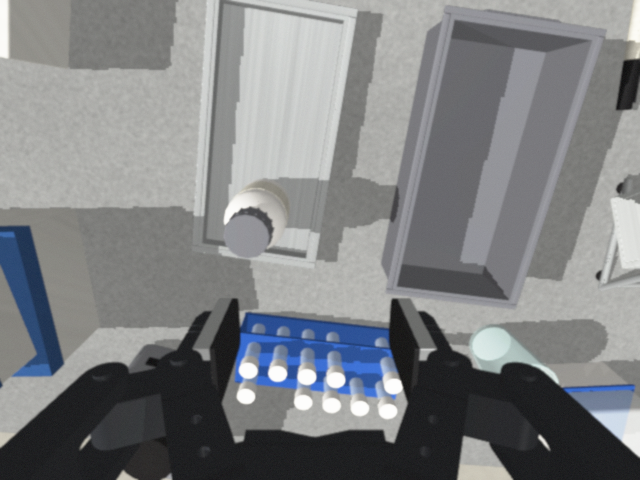

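C stands upright in the tray with its cap top at z = 0.130, centred at (0.604, -0.334). Next is B.

Request:
{"fn": "move_arm", "kwargs": {"steps": [0.04,-0.001,0,0,0.3,0.085,-0.002,0,0,0.3,0.13,-0.003,0,0,0.3,0.175,-0.004,0,0,0.3,0.22,-0.005,0,0,0.3,0.265,-0.006,0,0,0.3,0.31,-0.008,0,0,0.3,0.355,-0.009,0.01,0,0.3,0.4,-0.01,0.03,0,0.3,0.445,-0.011,0.05,0,0.3,0.49,-0.012,0.07,0,0.3,0.52,-0.013,0.088,0,0.3]}}

```text
t: 14.85
eef_pos: [0.5168, 0.2424, 0.2168]
orientation: [-0.0, 0.675, 0.738, 0.0]
contact_force: [0.7, 0.2, 1.1]
gripper_width: 0.0596
```

Request:
{"fn": "move_arm", "kwargs": {"steps": [0,0,0,0,0.3,0,0,0,0,0.3,0,0,0,0,0.3,0,0,0,0,0.3]}}

```text
t: 15.25
eef_pos: [0.5182, 0.2388, 0.2187]
orientation: [0.0, 0.676, 0.737, 0.0]
contact_force: [-0.2, 0.2, 0.4]
gripper_width: 0.0595
```

Run:
```python
from h import *
avg(3)
plan((.5155,.244,.1415),yaw=95.1)
c=cam("wrist"); save(c,"w10")
```

```text
avg F [ 0.0258  0.0401 -0.0186] sd [0.1325 0.2155 0.343 ] M [ 0.0179  0.0194 -0.0166] P [0.5182 0.2388 0.2187] t 15.4 w 0.05960820889672351
t 15.4 pos [0.5181 0.239  0.2186] yaw(toolx) 94.90564136762224 zaxis [ 0.0009  0.0004 -1.    ] F [-0.2512 -0.274  -0.7423] w 0.05960820889672351
(0.5155, 0.244, 0.1415) -> [ 5.2029 -2.1853 77.0966] mm turn -0.19435863237775663
```

View pics/w10.png

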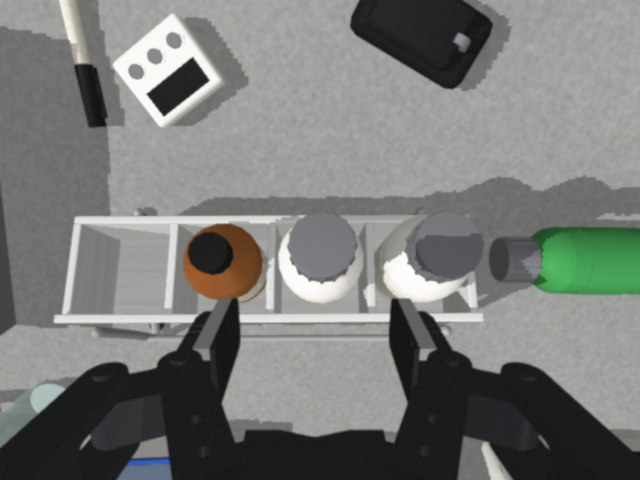

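Cap B is at (322,245) and amber at (210,253). I'll shift 5 mm in x and go down.

Request:
{"fn": "move_arm", "kwargs": {"steps": [0.005,-0.002,0.025,0,0.3,0.005,-0.002,0.055,0,0.3,0.005,-0.002,0.07,0,0.3,0.005,-0.002,0.077,0,0.3,0.005,-0.002,0.077,0,0.3,0.005,-0.002,0.077,0,1,0.005,-0.002,0.077,0,1,0.005,-0.002,0.077,0,1,0.005,-0.002,0.077,0,1,0.005,-0.002,0.077,0,1]}}

```text
t: 16.45
eef_pos: [0.5158, 0.2447, 0.1425]
orientation: [0.0, 0.676, 0.737, 0.001]
contact_force: [-0.7, -2.0, 6.0]
gripper_width: 0.0367
```

Request:
{"fn": "move_arm", "kwargs": {"steps": [0,-0.006,-0.0104,0,1,0,-0.012,-0.0208,0,1,0,-0.018,-0.0312,0,1,0,-0.024,-0.0416,0,1,0,-0.03,-0.052,0,1,0,-0.036,-0.0624,0,1,0,-0.042,-0.0728,0,1,0,-0.042,-0.0728,0,1,0,-0.042,-0.0728,0,1,0,-0.042,-0.0728,0,1]}}

```text
t: 17.45
eef_pos: [0.4731, 0.2408, 0.2133]
orientation: [-0.0, 0.676, 0.737, -0.0]
contact_force: [0.5, -0.9, -3.1]
gripper_width: 0.0368
```

Run:
```python
from h import *
avg(6);tilt()
c=cam("side"); save(c,"s11",(300,150,440,300),4)
```

```text
avg F [ 0.1429 -0.0749 -3.0286] sd [0.6296 0.3838 0.3772] M [-0.0158  0.1018 -0.007 ] P [0.4732 0.2408 0.2133] t 17.75 w 0.03633509461877913
cap normal(tool) [ 0.0091 -0.462  -0.8868] tilt 27.520712173934772 pitch toward -y 27.51613564020259 roll x 0.5893617070999551 n 5223 5624 centre [ 0.0007 -0.0011 -0.0017] ext [-0.017  -0.0219 -0.0094] [0.017  0.013  0.0104]
```

View pics/s11.png

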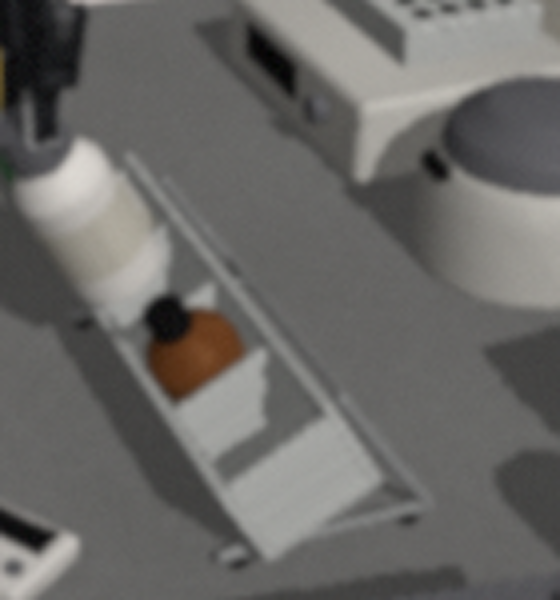

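B is full (3.0 N). I'll turn it upright on the rim with the same motion, going slightly past vertical to allow for spring-back.

Request:
{"fn": "move_arm", "kwargs": {"steps": [0,0.005,-0.003,0,1,0,0.01,0.006,0,1,0,0.015,0.0145,0,1,0,0.02,0.023,0,1,0,0.027,0.023,0,1,0,0.034,0.017,0,1,0,0.042,0.011,0,1,0,0.05,0.006,0,1,0,0.057,0.003,0,1,0,0.064,0.0,0,1,0,0.072,-0.001,0,1,0,0.08,-0.001,0,1]}}

```text
t: 19.05
eef_pos: [0.5537, 0.2479, 0.2149]
orientation: [0.0, 0.676, 0.737, 0.0]
contact_force: [-3.3, 0.3, -0.7]
gripper_width: 0.0361
```

Request:
{"fn": "move_arm", "kwargs": {"steps": [0,0.006,-0.001,0,1,0,0.012,-0.001,0,1,0,0.012,-0.001,0,1]}}

```text
t: 19.35
eef_pos: [0.5658, 0.249, 0.2157]
orientation: [0.0, 0.676, 0.737, 0.0]
contact_force: [-1.4, -0.0, -3.1]
gripper_width: 0.0352
```

Run:
```python
from h import *
avg(1);tilt()
plan((.55,.25,.30),(.534,-.332,.30))
```

```text
avg F [-1.4292 -0.0425 -3.1468] sd [0. 0. 0.] M [0.0094 0.429  0.0168] P [0.5658 0.249  0.2157] t 19.4 w 0.03531580927862729
cap normal(tool) [-0.0012  0.0575 -0.9983] tilt 3.2979496392340404 pitch toward -y -3.2972791807634354 roll x -0.0666438880274875 n 3425 6022 centre [ 0.0011 -0.0068 -0.007 ] ext [-0.017  -0.0329 -0.0096] [ 0.017   0.0115 -0.0049]
t 19.45 pos [0.565  0.2489 0.2156] yaw(toolx) 94.97394812926038 zaxis [ 0.0001  0.0001 -1.    ] F [-0.7981  0.385  -3.6821] w 0.03507581959376257
(0.55, 0.25, 0.3) -> [  2.4058 -14.8864 -84.362 ] mm turn None
(0.534, -0.332, 0.3) -> [-576.0153  -81.2872  -84.4166] mm turn None
```

Request:
{"fn": "move_arm", "kwargs": {"steps": [0,0,-0.01,0,1,0,0,-0.025,0,1,0,0,-0.045,0,1,0,0,-0.065,0,1,0,0,-0.08,0,1,-0.005,-0.0005,-0.085,0,1,-0.015,-0.002,-0.085,0,1,-0.03,-0.004,-0.085,0,1,-0.05,-0.006,-0.085,0,1,-0.075,-0.009,-0.085,0,1,-0.1,-0.012,-0.085,0,1,-0.125,-0.015,-0.085,0,1]}}

```text
t: 20.65
eef_pos: [0.5599, 0.1207, 0.2995]
orientation: [-0.0, 0.676, 0.737, -0.001]
contact_force: [1.2, -0.7, -2.6]
gripper_width: 0.0352
```

Run:
```python
from h import *
tilt(); avg(1)
```

```text
cap normal(tool) [-0.0136 -0.0637 -0.9979] tilt 3.7352745697135545 pitch toward -y 3.652778878593603 roll x -0.7828133019545488 n 3045 5434 centre [ 0.003  -0.0061 -0.0071] ext [-0.0168 -0.0331 -0.009 ] [ 0.017   0.0113 -0.0039]
avg F [-0.7189 -3.0188 -3.6014] sd [0. 0. 0.] M [-0.2749 -0.0212  0.0422] P [0.5597 0.1174 0.2995] t 20.75 w 0.035736406222733025
```

Stable, with the tilt now 3.7°. Continuing.

Request:
{"fn": "move_arm", "kwargs": {"steps": [-0.02,-0.002,0,0,1,-0.045,-0.005,0,0,1,-0.075,-0.009,0,0,1,-0.11,-0.013,0,0,1,-0.145,-0.017,0,0,1,-0.18,-0.022,0,0,1,-0.215,-0.026,0,0,1,-0.25,-0.03,0,0,1,-0.285,-0.035,0,0,1,-0.32,-0.039,0,0,1,-0.355,-0.043,0,0,1,-0.385,-0.047,0,0,1]}}

```text
t: 21.95
eef_pos: [0.5464, -0.2665, 0.2998]
orientation: [-0.001, 0.676, 0.737, -0.0]
contact_force: [-0.1, 0.1, -2.3]
gripper_width: 0.0352
```

Request:
{"fn": "move_arm", "kwargs": {"steps": [-0.025,-0.003,0,0,1,-0.045,-0.005,0,0,1,-0.058,-0.007,0,0,1,-0.064,-0.008,0,0,1,-0.064,-0.008,0.01,0,1,-0.064,-0.008,0.03,0,1,-0.064,-0.008,0.06,0,1,-0.064,-0.008,0.09,0,1,-0.064,-0.008,0.11,0,1,-0.064,-0.008,0.12,0,1,-0.064,-0.008,0.12,0,1]}}

```text
t: 23.05
eef_pos: [0.5444, -0.3277, 0.1791]
orientation: [-0.001, 0.675, 0.737, -0.0]
contact_force: [-1.1, -0.2, -3.2]
gripper_width: 0.0352
```

Run:
```python
from h import *
tilt(); avg(2); plan((.545,-.331,.14))
c=cam("wrist"); save(c,"w12")
```

```text
cap normal(tool) [-0.0003 -0.0531 -0.9986] tilt 3.0428055194719534 pitch toward -y 3.0427400436470857 roll x -0.0199989507381481 n 3217 5452 centre [ 0.001  -0.0072 -0.0057] ext [-0.017  -0.0344 -0.008 ] [ 0.017   0.0109 -0.003 ]
avg F [-0.8614 -0.0127 -2.5816] sd [0.3122 0.1086 0.3037] M [ 0.0045 -0.0498 -0.038 ] P [ 0.5454 -0.3286  0.1811] t 23.2 w 0.035029972337237564
t 23.2 pos [ 0.5459 -0.3291  0.182 ] yaw(toolx) 95.00301359538486 zaxis [ 0.0017 -0.0009 -1.    ] F [-0.2316  0.3252 -2.5087] w 0.035029972337237564
(0.545, -0.331, 0.14) -> [-1.7267 -1.1035 42.0333] mm turn None
```

View pics/w12.png

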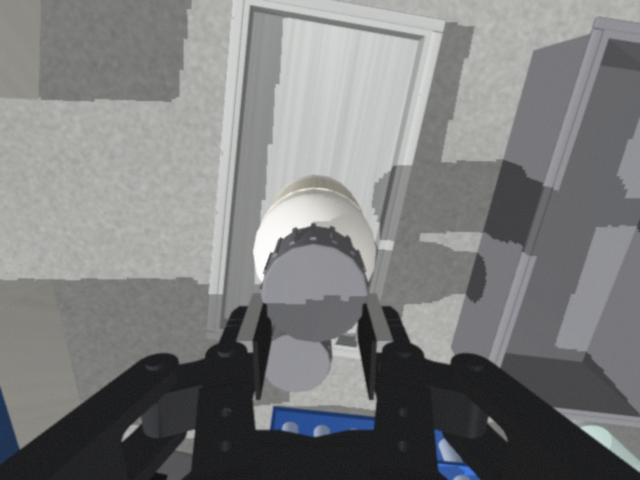

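Request:
{"fn": "move_arm", "kwargs": {"steps": [-0.001,-0.005,0.02,0,1,-0.001,-0.005,0.035,0,1,-0.001,-0.005,0.045,0,1,-0.001,-0.005,0.05,0,1,-0.001,-0.005,0.052,0,1,-0.001,-0.003,0.053,0,1,-0.001,-0.001,0.054,0,1,-0.001,0.001,0.055,0,1,-0.001,0.001,0.055,0,1]}}

```text
t: 24.15
eef_pos: [0.5467, -0.33, 0.126]
orientation: [0.0, 0.676, 0.737, 0.0]
contact_force: [0.3, -0.1, -2.1]
gripper_width: 0.0356
```

Run:
```python
from h import *
tilt(); avg(2)
```

```text
cap normal(tool) [-0.0067 -0.0368 -0.9993] tilt 2.141149105777709 pitch toward -y 2.1067179948735912 roll x -0.3827828772292829 n 3154 5127 centre [ 0.001  -0.0058 -0.0072] ext [-0.017  -0.0335 -0.0087] [ 0.017   0.0069 -0.0053]
avg F [ 0.2002 -0.4923 -3.0986] sd [0.6308 0.1447 0.0687] M [ 0.0071 -0.05   -0.0314] P [ 0.5464 -0.33    0.126 ] t 24.3 w 0.03500056875350841
```

Still the full 3 N of weight, so no contact yet. Lowering further.

Request:
{"fn": "move_arm", "kwargs": {"steps": [0,0,0.001,0,1,0,0,0.002,0,1,0,0,0.003,0,1,0,0,0.003,0,1]}}

```text
t: 24.7
eef_pos: [0.5471, -0.3302, 0.1237]
orientation: [0.001, 0.676, 0.737, 0.0]
contact_force: [1.4, 0.3, 4.4]
gripper_width: 0.0352
```

Run:
```python
from h import *
tilt(); avg(2)
```

```text
cap normal(tool) [-0.0048 -0.0362 -0.9993] tilt 2.0899115613346075 pitch toward -y 2.0720331222380795 roll x -0.2730182578211086 n 3330 5340 centre [ 0.0013 -0.0066 -0.0072] ext [-0.017  -0.0336 -0.0091] [ 0.017   0.0098 -0.0052]
avg F [2.4834 1.3935 5.3142] sd [0.018  0.1042 0.4637] M [ 0.3466 -0.3018 -0.013 ] P [ 0.547  -0.3302  0.1236] t 24.85 w 0.035666660318402967
```

Request:
{"fn": "move_arm", "kwargs": {"steps": [0,0.002,0,0,1,0,0.002,0,0,0.3,0,0.002,0,0,0.3,0,0.002,0,0,0.3,0,0.002,-0.03,0,0.3,0,0.002,-0.07,0,0.3,0,0.002,-0.115,0,0.3,0,0.002,-0.16,0,0.3,0.03,-0.015,-0.18,0,0.3,0.06,-0.03,-0.185,0,0.3,0.06,-0.03,-0.185,0,0.3]}}

```text
t: 25.95
eef_pos: [0.5095, -0.2705, 0.3092]
orientation: [0.0, 0.675, 0.737, 0.0]
contact_force: [0.4, 0.9, 0.4]
gripper_width: 0.0599
```

```bash
cat > chk.py <<'E'
from h import *
def chk(n,pts):
    c=cam(n);X=cloud(c)
    for x,y in pts:
        m=(X[...,2]>.09)&(X[...,2]<.16)&(abs(X[...,0]-x)<.034)&(abs(X[...,1]-y)<.034)
        P=X[m]
        if len(P)<10: print(n,"few",len(P)); continue
        z=np.percentile(P[:,2],70); T=P[abs(P[:,2]-z)<.004]
        A=np.c_[T[:,:2],np.ones(len(T))]; k=np.linalg.lstsq(A,T[:,2],rcond=None)[0]
        print(n,cv2.minEnclosingCircle(T[:,:2].astype(np.float32)),"z",z,"slope deg",np.degrees(k[:2]),len(T))
    return c
E
python3 - <<'E'
from chk import *
c=chk("wrist",[(.604,-.334),(.534,-.331)]); save(c,"w13")
plan((.51,.318,.30),(.51,.318,.22))
E
```

```text
wrist ((0.603325366973877, -0.3333797752857208), 0.02032366953790188) z 0.12925105746410157 slope deg [ 1.9607 -0.5612] 824
wrist ((0.5364131927490234, -0.32987645268440247), 0.02033030427992344) z 0.12999344296817764 slope deg [ 0.5846 -0.3647] 1632
t 26.0 pos [ 0.5104 -0.2718  0.3086] yaw(toolx) 95.04478820621662 zaxis [ 0.0008 -0.0005 -1.    ] F [ 1.3594  0.7228 -1.064 ] w 0.05969057386110992
(0.51, 0.318, 0.3) -> [587.588   51.4467   8.2965] mm turn None
(0.51, 0.318, 0.22) -> [587.635   51.3875  88.2964] mm turn None
```

View pics/w13.png

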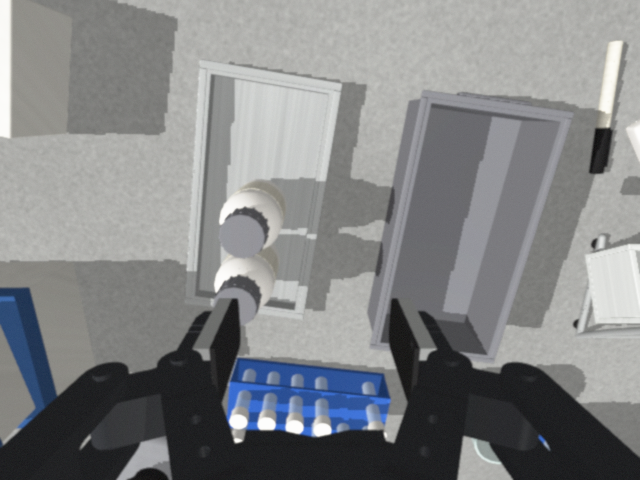

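Both full bottles stand upright, at (0.603,-0.333) and (0.536,-0.330). Now bottle A.

Request:
{"fn": "move_arm", "kwargs": {"steps": [0.04,0.004,0,0,0.3,0.085,0.008,0,0,0.3,0.13,0.012,0,0,0.3,0.175,0.016,0,0,0.3,0.22,0.02,0,0,0.3,0.265,0.024,0,0,0.3,0.31,0.028,0,0,0.3,0.355,0.032,0,0,0.3,0.4,0.036,0,0,0.3,0.445,0.04,0.02,0,0.3,0.49,0.044,0.04,0,0.3,0.535,0.046,0.06,0,0.3]}}

```text
t: 27.2
eef_pos: [0.511, 0.2659, 0.2465]
orientation: [0.0, 0.676, 0.737, -0.0]
contact_force: [1.3, -1.1, 0.2]
gripper_width: 0.0597
```

Request:
{"fn": "move_arm", "kwargs": {"steps": [0.03,0,0.02,0,0.3,0.052,0,0.028,0,0.3,0.052,0,0.028,0,0.3,0.052,0,0.028,0,0.3,0.052,0,0.028,0,0.3]}}

```text
t: 27.7
eef_pos: [0.5065, 0.3151, 0.2199]
orientation: [0.0, 0.676, 0.737, 0.0]
contact_force: [-0.3, -0.2, 1.3]
gripper_width: 0.0599
```

Run:
```python
from h import *
avg(3)
plan((.5055,.318,.1415),yaw=95.1)
c=cam("wrist"); save(c,"w14")
```

```text
avg F [ 0.0472 -0.1899  0.3442] sd [0.3058 0.3433 0.6659] M [ 0.0043 -0.0089  0.0076] P [0.5065 0.3151 0.2201] t 27.85 w 0.059483778184441685
t 27.85 pos [0.5065 0.3151 0.2204] yaw(toolx) 94.91058088121841 zaxis [ 0.0008  0.0003 -1.    ] F [-0.4987 -1.0348 -0.244 ] w 0.059483778184441685
(0.5055, 0.318, 0.1415) -> [ 2.9343 -0.7996 78.8789] mm turn -0.18941911878158635
```

View pics/w14.png

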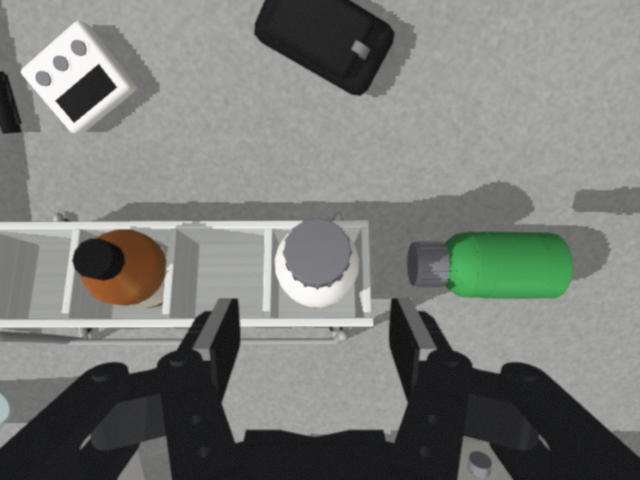

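Cap A is at (317,252). The green decoy at (430,265) lies low, well below the fingers. Grasping and lifting.

Request:
{"fn": "move_arm", "kwargs": {"steps": [0.003,-0.001,0.025,0,0.3,0.003,-0.001,0.055,0,0.3,0.003,-0.001,0.07,0,0.3,0.003,-0.001,0.079,0,0.3,0.003,-0.001,0.079,0,0.3,0.003,-0.001,0.079,0,1,0.003,-0.001,0.079,0,1,0.003,-0.001,0.079,0,1,0.003,-0.001,0.079,0,1,0.003,-0.001,0.079,0,1]}}

```text
t: 28.9
eef_pos: [0.5053, 0.3192, 0.1423]
orientation: [0.0, 0.676, 0.737, 0.001]
contact_force: [-2.0, -1.8, 6.8]
gripper_width: 0.0369
```

Request:
{"fn": "move_arm", "kwargs": {"steps": [0,-0.006,-0.0104,0,1,0,-0.012,-0.0208,0,1,0,-0.018,-0.0312,0,1,0,-0.024,-0.0416,0,1,0,-0.03,-0.052,0,1,0,-0.036,-0.0624,0,1,0,-0.042,-0.0728,0,1,0,-0.042,-0.0728,0,1,0,-0.042,-0.0728,0,1,0,-0.042,-0.0728,0,1]}}

```text
t: 29.9
eef_pos: [0.4627, 0.3151, 0.2131]
orientation: [-0.0, 0.676, 0.737, -0.0]
contact_force: [-0.1, -0.5, -0.7]
gripper_width: 0.0368
```

Run:
```python
from h import *
avg(6);tilt()
```

```text
avg F [ 0.0363  0.0874 -0.5459] sd [0.5826 0.4219 0.3365] M [0.0079 0.0148 0.0197] P [0.4627 0.3151 0.2131] t 30.2 w 0.03673036601153742
cap normal(tool) [ 0.0168 -0.4949 -0.8688] tilt 29.684168920744266 pitch toward -y 29.67002193496208 roll x 1.106124295739705 n 6250 6696 centre [ 0.0007 -0.0005 -0.0005] ext [-0.017  -0.0183 -0.0098] [0.017  0.0153 0.0104]
```

A is empty (0.55 N), so it goes to the tub. Turning it upright on the rim.

Request:
{"fn": "move_arm", "kwargs": {"steps": [0,0.005,-0.003,0,1,0,0.01,0.006,0,1,0,0.015,0.0145,0,1,0,0.02,0.023,0,1,0,0.027,0.023,0,1,0,0.034,0.017,0,1,0,0.042,0.011,0,1,0,0.05,0.006,0,1,0,0.057,0.003,0,1,0,0.064,0.0,0,1,0,0.072,-0.001,0,1,0,0.08,-0.001,0,1]}}

```text
t: 31.45
eef_pos: [0.5432, 0.3224, 0.215]
orientation: [0.0, 0.676, 0.737, 0.0]
contact_force: [-2.6, 0.2, 0.6]
gripper_width: 0.0366
```

Run:
```python
from h import *
avg(1);tilt()
```

```text
avg F [-2.5717  0.1839  0.5732] sd [0. 0. 0.] M [0.0735 0.6055 0.0109] P [0.5432 0.3224 0.215 ] t 31.5 w 0.03635911003909005
cap normal(tool) [ 0.0207 -0.0017 -0.9998] tilt 1.1913759540100426 pitch toward -y 0.09581439869998751 roll x 1.1875190616933835 n 4409 6204 centre [ 0.0008 -0.0024 -0.0019] ext [-0.017  -0.0256 -0.0033] [ 0.017   0.0134 -0.0004]
```

Request:
{"fn": "move_arm", "kwargs": {"steps": [0,0.008,-0.001,0,1,0,0.008,-0.001,0,1,0,0.008,-0.015,0,1,0,0.008,-0.04,0,1,0,0.008,-0.065,0,1,-0.01,0.007,-0.085,0,1,-0.03,0.005,-0.085,0,1,-0.06,0.002,-0.085,0,1,-0.095,-0.002,-0.085,0,1,-0.13,-0.005,-0.085,0,1,-0.165,-0.009,-0.085,0,1,-0.2,-0.012,-0.085,0,1]}}

```text
t: 32.75
eef_pos: [0.5472, 0.1196, 0.2993]
orientation: [0.0, 0.676, 0.737, -0.0]
contact_force: [0.3, 0.2, -0.9]
gripper_width: 0.0364
```

Request:
{"fn": "move_arm", "kwargs": {"steps": [-0.035,-0.004,0,0,1,-0.07,-0.007,0,0,1,-0.105,-0.01,0,0,1,-0.14,-0.014,0,0,1,-0.175,-0.018,0,0,1,-0.205,-0.02,0,0,1,-0.225,-0.022,0,0,1,-0.235,-0.024,0,0,1,-0.235,-0.024,0,0,1,-0.235,-0.024,0,0,1]}}

```text
t: 33.75
eef_pos: [0.5441, -0.1139, 0.2994]
orientation: [-0.0, 0.676, 0.737, 0.0]
contact_force: [-0.4, -0.0, 0.2]
gripper_width: 0.0367
```

Run:
```python
from h import *
tilt(); avg(4); plan((.545,-.115,.14))
c=cam("wrist"); save(c,"w15")
```

```text
cap normal(tool) [ 0.023  -0.0824 -0.9963] tilt 4.9109897148987045 pitch toward -y 4.730585791450038 roll x 1.324868086472087 n 4116 5488 centre [ 0.0006 -0.0024 -0.0019] ext [-0.017  -0.0275 -0.0039] [0.017  0.0121 0.0014]
avg F [ 0.2215 -0.1289 -0.219 ] sd [0.3157 0.5536 0.3997] M [-0.0081  0.0129  0.0061] P [ 0.5444 -0.1134  0.2995] t 34.0 w 0.03688911454363084
t 34.0 pos [ 0.5445 -0.1135  0.2996] yaw(toolx) 95.04583626990647 zaxis [ 0.0001  0.0001 -1.    ] F [ 0.1396  0.3659 -1.1085] w 0.03688911454363084
(0.545, -0.115, 0.14) -> [ -1.5448   0.3784 159.5993] mm turn None
```

View pics/w15.png

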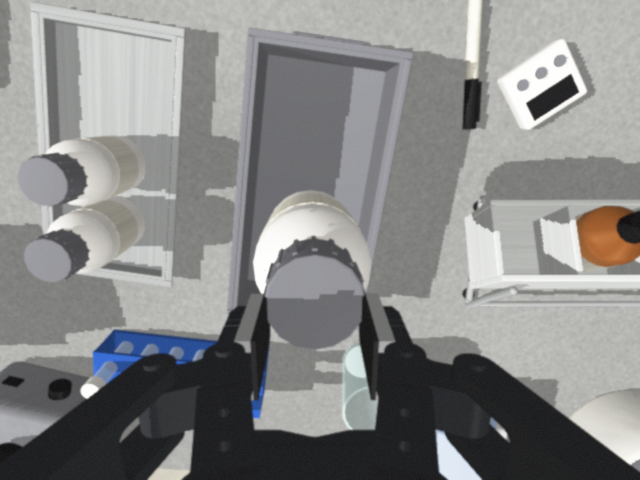

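Request:
{"fn": "move_arm", "kwargs": {"steps": [-0.001,-0.004,0.02,0,1,-0.001,-0.004,0.055,0,1,-0.001,-0.004,0.095,0,1,-0.001,-0.004,0.13,0,1,-0.001,-0.004,0.152,0,1,-0.001,-0.004,0.162,0,1,-0.001,-0.004,0.166,0,1,-0.001,-0.002,0.168,0,1,-0.001,0.001,0.169,0,1,-0.001,0.004,0.17,0,1,-0.001,0.006,0.171,0,1,-0.001,0.006,0.171,0,1]}}

```text
t: 35.25
eef_pos: [0.5522, -0.1149, 0.1299]
orientation: [0.001, 0.676, 0.737, 0.001]
contact_force: [0.3, 0.7, 5.2]
gripper_width: 0.0365
```

Run:
```python
from h import *
tilt(); avg(2)
```

```text
cap normal(tool) [ 0.0255 -0.0628 -0.9977] tilt 3.8844341691360724 pitch toward -y 3.598873316745986 roll x 1.4656791112408372 n 3971 5268 centre [ 0.0007 -0.0019 -0.002 ] ext [-0.017  -0.0274 -0.004 ] [0.017  0.0123 0.0008]
avg F [1.0505 0.2499 6.1779] sd [0.5185 0.3081 0.2139] M [ 0.0599 -0.0511  0.008 ] P [ 0.5521 -0.115   0.1299] t 35.4 w 0.036387745142676224
```

Touching, with 3.6° left. I'll swing it a little further, then release.

Request:
{"fn": "move_arm", "kwargs": {"steps": [0,0.003,0.0005,0,1,0,0.006,0.001,0,1,0,0.008,0.001,0,1,0,0.008,0.001,0,1]}}

```text
t: 35.8
eef_pos: [0.5596, -0.1143, 0.1288]
orientation: [0.001, 0.676, 0.737, 0.0]
contact_force: [-0.9, -0.8, 6.7]
gripper_width: 0.0365
```

Run:
```python
from h import *
tilt(); avg(1)
```

```text
cap normal(tool) [ 0.0235  0.0003 -0.9997] tilt 1.3482023525478573 pitch toward -y -0.014798459353563434 roll x 1.3481211928550274 n 3892 5433 centre [ 0.0008 -0.0019 -0.0019] ext [-0.017  -0.027  -0.0035] [ 0.017   0.0121 -0.0002]
avg F [-0.7377 -1.6011  6.958 ] sd [0. 0. 0.] M [-0.0527  0.2692 -0.0101] P [ 0.5595 -0.1144  0.1288] t 35.9 w 0.03650085294241415
```

Request:
{"fn": "move_arm", "kwargs": {"steps": [0,0,0,0,0.45,0,0,0,0,0.4,0,0,0,0,0.3,0,0,0,0,0.3,0,0,-0.02,0,0.3,0,0,-0.05,0,0.3,0,0,-0.09,0,0.3,0,0,-0.13,0,0.3,0.03,-0.02,-0.16,0,0.3,0.06,-0.05,-0.18,0,0.3,0.07,-0.08,-0.19,0,0.3,0.07,-0.08,-0.19,0,0.3]}}

```text
t: 37.1
eef_pos: [0.4704, -0.0503, 0.3192]
orientation: [0.001, 0.675, 0.738, 0.0]
contact_force: [-0.2, -0.3, -0.2]
gripper_width: 0.0599
```

Run:
```python
from chk import *
for n in("wrist","top","side"):
    c=chk(n,[(.603,-.333),(.536,-.33),(.554,-.115)]); save(c,"f_"+n)
avg(2)
```

```text
wrist ((0.6036200523376465, -0.33230912685394287), 0.020746126770973206) z 0.12751667909616712 slope deg [ 2.5517 -4.8375] 942
wrist ((0.5366756916046143, -0.32528579235076904), 0.020947786048054695) z 0.12418320992394698 slope deg [ 0.0522 -0.4821] 322
wrist ((0.5551044940948486, -0.11674326658248901), 0.020402926951646805) z 0.12972329653699635 slope deg [ 1.2849 -0.3545] 1144
top ((0.6020442247390747, -0.32898029685020447), 0.02104896679520607) z 0.1308907228948255 slope deg [-0.4373  0.9059] 105
top ((0.5338143706321716, -0.32682234048843384), 0.020703405141830444) z 0.13034812113422192 slope deg [2.4904 0.1778] 119
top few 0
side ((0.6027640104293823, -0.33434033393859863), 0.021825063973665237) z 0.13092836897803262 slope deg [1.244  1.6273] 559
side ((0.535696268081665, -0.32971492409706116), 0.02085903473198414) z 0.13112553935881777 slope deg [0.4627 1.7869] 576
side ((0.5529741644859314, -0.11577006429433823), 0.02162916027009487) z 0.1310773075024898 slope deg [1.0635 1.9697] 302
avg F [ 0.0389 -0.0654 -0.5432] sd [0.263  0.3468 0.74  ] M [-0.0412  0.0284  0.0175] P [ 0.4733 -0.0515  0.3174] t 37.35 w 0.05975948614415506
```

View pics/f_wrist.png

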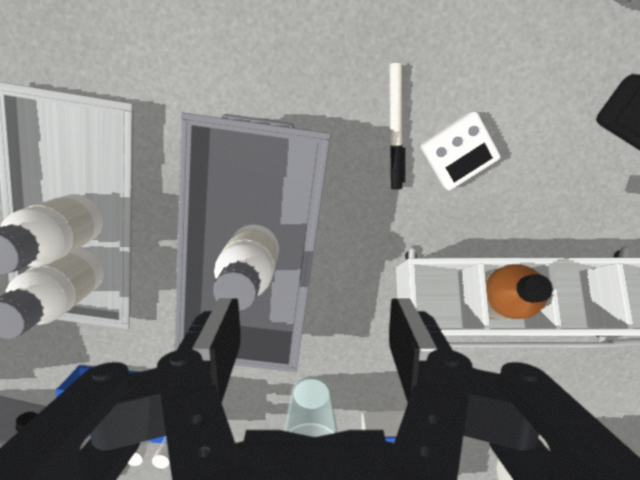

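View pics/f_side.png

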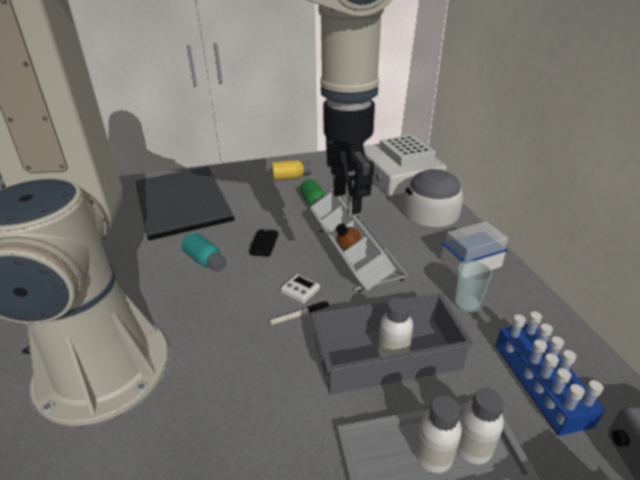

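View pics/f_top.png

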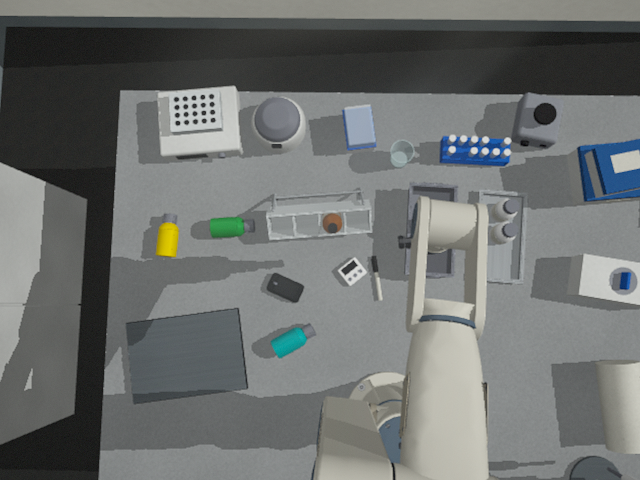

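All three bottles stand upright: two in the tray and one in the tub. The bystanders are where they started, and the arm is clear.

```bash
python3 -c "
from bench import bot
print(bot.finish_job())"
```

```text
the job is handed in; nothing more can be done
None
```

All three white bottles are sorted, and I handed the job in after about 37 s of the 72 s allowed. The interface gave no verdict.

- **Weights:** hanging in the gripper, the bottle in the compartment nearest the trays (C) pulled about 2.8 N. The one in the second compartment from the far end (B) pulled about 3.0 N, and the one at the far end (A) about 0.55 N. So C and B are full and A is empty. These A/B/C names are mine, by compartment.
- **Method:** I gripped each cap and drew the bottle out along its axis. I turned it upright against the rim of its rack compartment, because the tool itself cannot tilt, and pressed it lightly onto the floor before letting go.
- **Placing:** C and B stand in the steel tray and A stands in the tub. The cap tops measured about 0.130 m above the bench against an expected 0.132 m, within 2 to 3 degrees of level in most of the views.
- **Other things:** the amber bottle, timer, marker, mouse and beaker show no visible shift in the final pictures.

**What disagreed:**
- The last wrist view was oblique and partly cut off for the two tray bottles. It gave a cap height of 0.124 m for one and a slope of 4.8 degrees for the other. The side and top cameras put both caps at 0.130 to 0.131 m, so I trusted those.
- The arm hid the tub bottle from the top camera, so only the wrist and side views confirmed that one.
- B slid about 13 mm off-centre in the grip while being turned. I carried it slowly and set it down without trouble.

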